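# Build the coil-over dampers on the stand: springs on, preload collars screwed down

### The arm

A 6-joint arm with a two-finger parallel gripper is mounted at the origin on a cart in front of the work surface, level with it; the furniture and walls round the work are solid. World frame = base frame: x ahead of the robot, y to its left, z up, the work surface at z = 0. Lengths are in mm, angles in rad, forces in N, time in s.
With the tool pointing down it reaches from about 350 to 875 mm from the base axis. Payload 4.2 kg.
Tool frame: the origin (TCP) lies between the finger pads; the fingertips stand 17 mm ahead of it and the grasp point (between the pads) lies 2 mm behind it (nose_length is the distance from the TCP to the fingertips, in mm); z points along the fingers, y is the direction in which the jaws open and shut (so a half turn about z gives the same grasp; the last joint's range is limited). The gripper opens to 85 mm and grips with 20 to 120 N. Pads are 22 mm wide; open, the fingers measure 114 mm over their backs; the gripper's body (76 mm by 85 mm) begins 54 mm behind the grasp point. The pads swing forward as they close: fully open they stand 13 mm farther back than shut.
Start: joints at [1.389, 0.385, 0.008, 0, -1.194, -0.259], TCP at [266.631, 565.25, 248.312] pointing down, gripper open.
Joint ranges: [-3.14, 3.14], [-1.21, 2.06], [-1.07, 1.41], [-3.16, 2.05], [-2.99, -0.16], [-3.1, 3.1]. Speed limits (rad/s): [2.79, 2.79, 3.14, 3.14, 3.14, 3.14].

### API

Orientations are given as a unit quaternion [x, y, z, w].
In Python, from bench import * gives the robot as it stands.
- The arm moves only by the tool jog_arm, never from a script. Its argument "increments" is a list of rows, each a list of 4 numbers: the shift along the tool's x, y, z in m, then the turn about the tool's z in degrees. A call has 1 to 10 rows; each row is the pose to reach, as a shift and turn from the pose measured when the call began, along the tool's axes at that moment; what a row does not reach only later rows make up. A row lasts 1/8 s, in which the tool goes at most 62.5 mm and 10.7 degrees, less where a joint would pass 70% of its speed; a pose out of reach is approached as far as the arm can. A call with a gripper value outside its range is refused whole. "hand" is the gripper's target within -1 to 1 (fully open at 1, half-way at 0, shut at -1), set as the call begins (left out, the last holds). The fingers move at their own pace and stop on an object; the grip force is fixed at half the most. Time passes only in rows, so rows that repeat a pose let the fingers close. It gives the time, the measured TCP pose, the force and the opening at its end, in the units of the state.
- read_state(): the state, without advancing time (a new reading comes with each control period).
- get_image(name): name is "side" or "top" or "wrist"; returns the picture (480x640x3 uint8, red, green, blue); there is no depth.
- calibration(name): a dict with "fx", "fy", "cx", "cy" (pixels), "D" ([k1, k2, p1, p2, k3] as OpenCV has them; the pictures are not rectified), "position" and "rotation" of the camera in the world; the wrist camera has in their place "hand_eye" (4x4, takes a point from camera to tool coordinates, whose origin is the TCP and whose axes are the flange's). Camera axes: x right, y up, looking along -z (the intrinsics and any distortion apply to the point x, -y, -z); pixel columns grow to the right and rows downward; lengths in mm; the calibration is good to about 2 mm. A picture is of the moment at which its call begins: read the wrist's pose just before it. calibration takes no time and is no camera call.
- job_done(): hands the job in, once; it reports no verdict.
The state is a dict: "clock": time; "joints": joint angles; "joint_vel": joint speeds; "joint_efforts": joint torques, N m; "position": TCP position; "ee_rot": TCP orientation; "contact_force": force on the tool from outside, world axes, zero at the start; "wrist_torque": the same for the moment, N m; "gripper_width": finger opening in mm.
Only numpy, scipy, OpenCV 4.12 (cv2) and the standard library are available. Lean on these libraries where they do the work, as an engineer would, in place of code of your own. Each camera call takes 0.05 s, during which the arm holds its last target.

### The job

Build up the dampers on the stand, one after the other in the order of their stations one, two, three. For each: drop the spring of the station's colour over the damper body onto its seat, set the collar of the same colour on the body and screw it down clockwise until you feel it meet the spring, then about half to three quarters of a turn more, so that it holds the spring pressed together by some 2 to 6 mm. A colour whose spring is not on the bench is left out, and the two pinion gears beside the stand stay where they are.

Things in the scene. Friction and masses are not known exactly. Their poses are not given: they have to be found in the camera images.
- damper_stand: fixed stand on the bench: dark steel plate 280 x 70 mm, 14 mm high; origin at the centre of its underside, z up, x along the row of its three stations, from one to three, 100 mm apart, numbered by white dots (one, two, three). At each an upright dark damper body rises from a spring seat: red at one, blue at two, gold at three.
- station_1 (a point): tip of the damper body of station one (red seat), on its axis, 113 mm over the bench. Over the bench: seat top 34 mm (49 mm across); plain body 33 mm across up to 73 mm; coarse right-hand thread, crest 32 mm across, 8 mm a turn, up to 91 mm; then a plain pilot 25 mm across with a tapered tip. Axes as damper_stand
- station_2 (a point): tip of the damper body of station two (blue seat), on its axis, 113 mm over the bench. Over the bench: seat top 34 mm (49 mm across); plain body 33 mm across up to 73 mm; coarse right-hand thread, crest 32 mm across, 8 mm a turn, up to 91 mm; then a plain pilot 25 mm across with a tapered tip. Axes as damper_stand
- station_3 (a point): tip of the damper body of station three (gold seat), on its axis, 113 mm over the bench. Over the bench: seat top 34 mm (49 mm across); plain body 33 mm across up to 73 mm; coarse right-hand thread, crest 32 mm across, 8 mm a turn, up to 91 mm; then a plain pilot 25 mm across with a tapered tip. Axes as damper_stand
- spring_red_mid (a point): centre of the red coil spring, half-way up, z along its axis; loose, stands upright, 46 mm high, bore 38 mm, coils 43 mm across, with a black cup 48 mm across round its top 12 mm (best pinched there from above; cup and spring lift together). One may stand just in front of the small crawler's wheel (88 mm high). None if it is not there
- preload_red (a joint): how far the black cup of the red spring is pushed down from its free height, in m (0 free, 0.010 at most; 1.5 N a mm)
- collar_red_mid (a point): centre of the red threaded collar, half-way up, z along its axis; loose knurled ring 48 mm across, 20 mm high, 80 g, lies flat. Slipped over the pilot (1.5 mm clearance) it rests on the thread, its underside 80 to 89 mm over the bench, engaged at once: clockwise from above it goes down 8 mm a turn. It has 1.5 mm of axial play and stays where it is left
- spring_blue_mid (a point): centre of the blue coil spring, half-way up, z along its axis; loose, stands upright, 46 mm high, bore 38 mm, coils 43 mm across, with a black cup 48 mm across round its top 12 mm (best pinched there from above; cup and spring lift together). One may stand just in front of the small crawler's wheel (88 mm high). None if it is not there
- preload_blue (a joint): how far the black cup of the blue spring is pushed down from its free height, in m (0 free, 0.010 at most; 1.5 N a mm)
- collar_blue_mid (a point): centre of the blue threaded collar, half-way up, z along its axis; loose knurled ring 48 mm across, 20 mm high, 80 g, lies flat. Slipped over the pilot (1.5 mm clearance) it rests on the thread, its underside 80 to 89 mm over the bench, engaged at once: clockwise from above it goes down 8 mm a turn. It has 1.5 mm of axial play and stays where it is left
- spring_gold_mid (a point): centre of the gold coil spring, half-way up, z along its axis; loose, stands upright, 46 mm high, bore 38 mm, coils 43 mm across, with a black cup 48 mm across round its top 12 mm (best pinched there from above; cup and spring lift together). One may stand just in front of the small crawler's wheel (88 mm high). None if it is not there
- preload_gold (a joint): how far the black cup of the gold spring is pushed down from its free height, in m (0 free, 0.010 at most; 1.5 N a mm)
- collar_gold_mid (a point): centre of the gold threaded collar, half-way up, z along its axis; loose knurled ring 48 mm across, 20 mm high, 80 g, lies flat. Slipped over the pilot (1.5 mm clearance) it rests on the thread, its underside 80 to 89 mm over the bench, engaged at once: clockwise from above it goes down 8 mm a turn. It has 1.5 mm of axial play and stays where it is left
- gear_big: loose steel pinion gear 28 mm across, 13 mm high, lying on the bench between the stand and the small crawler chassis; bystander
- gear_small: loose steel pinion gear 21 mm across, 14 mm high, lying beside the bigger one; bystander
Mind the look-alikes: they are no part of the job. There is more than one size of the part that bears spring_gold_mid; the job needs the larger.

How it is judged (in metres and radians):
On the way, in this order (a step that is already met when the one before it is completed fails the run):
1. the red spring and collar are built up on station one, the spring pressed together by 1.5 to 7 mm (horizontal distance between spring_red_mid and station_1 below 0.006 m and z of spring_red_mid in the frame of damper_stand between 0.052 and 0.062 m and horizontal distance between collar_red_mid and spring_red_mid below 0.006 m and angle between the z axis of collar_red_mid and the z axis of spring_red_mid, either way round below 0.12 rad and value of joint preload_red between 0.0015 and 0.007 m), for 0.2 s.
2. the blue spring and collar are built up on station two, the spring pressed together by 1.5 to 7 mm (horizontal distance between spring_blue_mid and station_2 below 0.006 m and z of spring_blue_mid in the frame of damper_stand between 0.052 and 0.062 m and horizontal distance between collar_blue_mid and spring_blue_mid below 0.006 m and angle between the z axis of collar_blue_mid and the z axis of spring_blue_mid, either way round below 0.12 rad and value of joint preload_blue between 0.0015 and 0.007 m), for 0.2 s.
3. the gold spring and collar are built up on station three, the spring pressed together by 1.5 to 7 mm (horizontal distance between spring_gold_mid and station_3 below 0.006 m and z of spring_gold_mid in the frame of damper_stand between 0.052 and 0.062 m and horizontal distance between collar_gold_mid and spring_gold_mid below 0.006 m and angle between the z axis of collar_gold_mid and the z axis of spring_gold_mid, either way round below 0.12 rad and value of joint preload_gold between 0.0015 and 0.007 m), for 0.2 s.
At the end, for the whole second after the job is handed in: each spring that is there sits on the seat of its colour (within 6 mm of the axis, down on the seat), the collar of its colour is screwed on level above it, and holds the spring pressed together by 1.5 to 7 mm (all of step 1 and all of step 2 and all of step 3); the robot touches nothing.
It fails at once if the bigger pinion gear is pushed more than 3 cm (distance of gear_big from where it was at the start of the episode above 0.03 m).
It fails at once if the smaller pinion gear is pushed more than 3 cm (distance of gear_small from where it was at the start of the episode above 0.03 m).
Of spring_red, spring_blue, spring_gold only 2 to 3 are there at a start; the rules pass over those that are not, and their reading is None.
At some moment in a run one of spring_red, spring_blue, spring_gold, collar_red, collar_blue, collar_gold may be knocked a few centimetres aside while the robot is not near it.
It also fails if it takes over 210 s, if anything falls off the work surface, if the arm or the gripper's body presses on something with over 40 N, if the wrist force passes 120 N, or if a joint passes its speed limit or range.

## Working session

There is one attempt and no reset: what is moved stays moved. The work goes in short steps, Python scripts to look and compute and a tool call to move; the robot and the scene stay as the last step left them, time stands still between calls to the robot, and variables do not carry over. Pictures are saved under pics/ and viewed, and the job is handed in when it is done.

Besides the shell and the picture viewer there is one more tool, called after "Request:" in YAML: its name, and indented under it one key for each argument. jog_arm: Moves the arm, as the interface text tells. Its arguments: {"type":"object","properties":{"increments":{"type":"array"},"hand":{"type":"number"}},"required":["increments"]}

```bash
ls; mkdir -p pics; python3 - <<'E'
from bench import *
import cv2
s=read_state();print(s)
for n in("side","top","wrist"):
    im=get_image(n);cv2.imwrite(f"pics/{n}0.png",im[:,:,::-1]);print(n,calibration(n))
E
```

```text
pics
{'clock': 0.0, 'joints': array([ 1.38861228e+00,  3.85580828e-01,  6.62062339e-03, -5.19302844e-04,
       -1.19399108e+00, -2.58599300e-01]), 'joint_vel': array([-2.61934129e-06, -8.28295779e-05, -9.52113956e-04,  1.39579701e-03,
        1.95247619e-03, -1.62409072e-03]), 'joint_efforts': array([ 2.75539869e-04, -3.92291665e+01,  1.88399470e+01,  4.18615267e+00,
       -4.68946571e-03, -6.28315917e-06]), 'position': array([266.3982463 , 564.77642212, 247.20183913]), 'ee_rot': array([ 9.75790358e-01, -2.18705187e-01, -1.99998378e-04,  1.08591261e-03]), 'contact_force': array([-1.14555597, -0.0886412 , -0.1419622 ]), 'wrist_torque': array([0.03097065, 0.01760954, 0.01413337]), 'gripper_width': 85.16156206697573}
side {'fx': 603.551130581096, 'fy': 603.551130581096, 'cx': 321.9462881426925, 'cy': 244.59591321913052, 'D': array([-0.08256145,  0.        ,  0.        ,  0.        ,  0.        ]), 'position': array([ 160.04644798, -793.73720583,  645.09253177]), 'rotation': array([ 0.42304564, -0.10864725, -0.23950296,  0.86710235])}
top {'fx': 460.39425239528487, 'fy': 460.39425239528487, 'cx': 318.31674269515827, 'cy': 246.79413778452871, 'D': array([-0.0991353,  0.       ,  0.       ,  0.       ,  0.       ]), 'position': array([ 371.25451814, -175.97860799,  944.39237928]), 'rotation': array([ 0.04024614, -0.06302208, -0.69749696,  0.71267556])}
wrist {'fx': 353.23137382873676, 'fy': 353.23137382873676, 'cx': 319.38435326546085, 'cy': 236.0534516411129, 'D': array([-0.07133175,  0.        ,  0.        ,  0.        ,  0.        ]), 'hand_eye': array([[ 5.69191653e-04,  9.54752664e-01,  2.97400447e-01,
         7.59385595e+01],
       [ 9.99998802e-01, -9.71486341e-04,  1.20490135e-03,
        -1.15486724e+00],
       [ 1.43930325e-03,  2.97399405e-01, -9.54752074e-01,
        -1.26303712e+02],
       [ 0.00000000e+00,  0.00000000e+00,  0.00000000e+00,
         1.00000000e+00]])}
```

View pics/side0.png

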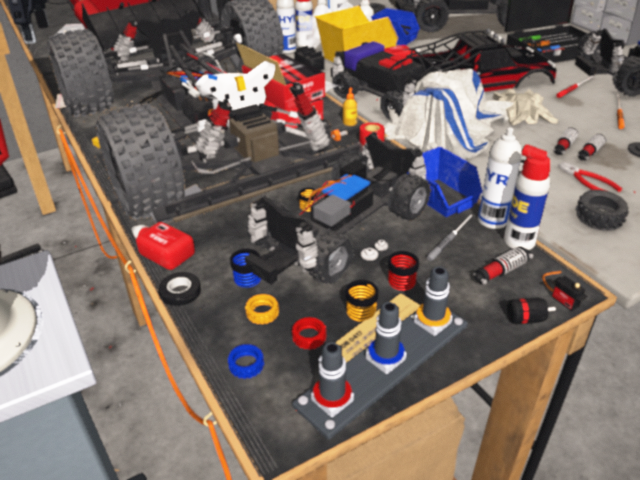

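View pics/top0.png

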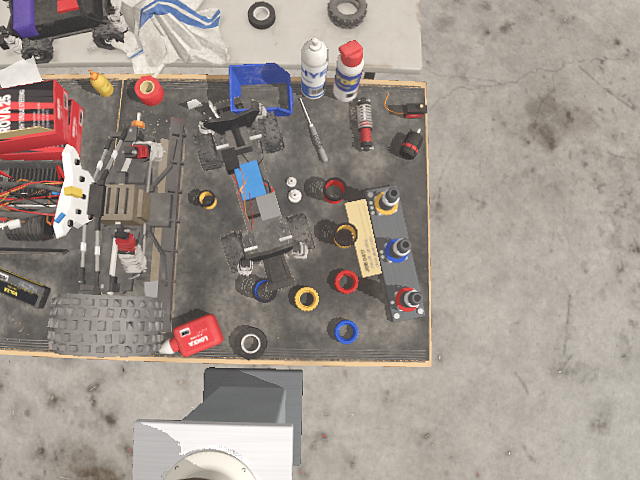

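View pics/wrist0.png

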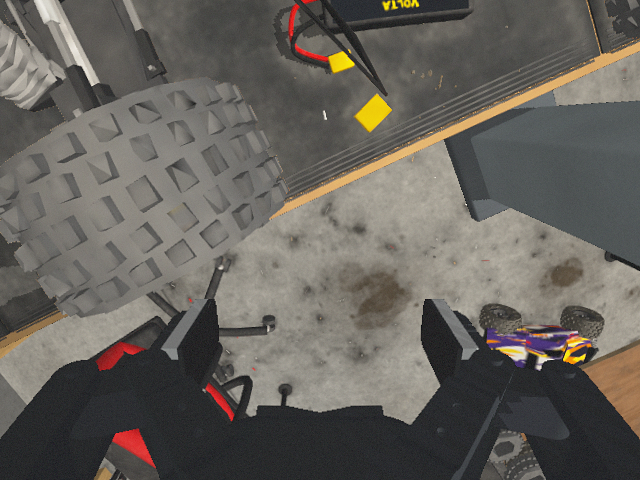

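```bash
cat > h.py <<'E'
from bench import *
import numpy as np, cv2
from scipy.spatial.transform import Rotation as R
def K(c): return np.array([[c['fx'],0,c['cx']],[0,c['fy'],c['cy']],[0,0,1.]])
def campose(n,s=None):
    c=calibration(n)
    if n!='wrist': return np.array(c['position']),R.from_quat(c['rotation']).as_matrix(),c
    s=s or read_state(); T=c['hand_eye']; Rt=R.from_quat(s['ee_rot']).as_matrix()
    return np.array(s['position'])+Rt@T[:3,3],Rt@T[:3,:3],c
def ray(n,uv,s=None):
    p,Rm,c=campose(n,s)
    u=cv2.undistortPoints(np.array([[uv]],float),K(c),c['D'])[0,0]
    d=Rm@np.array([u[0],-u[1],-1.]); return p,d/np.linalg.norm(d)
def onz(n,uv,z,s=None):
    p,d=ray(n,uv,s); return p+d*(z-p[2])/d[2]
def proj(n,P,s=None):
    p,Rm,c=campose(n,s); q=Rm.T@(np.array(P,float)-p); q=np.array([q[0],-q[1],-q[2]])
    return cv2.projectPoints(q.reshape(1,1,3),np.zeros(3),np.zeros(3),K(c),c['D'])[0][0,0]
def tri(a,b):
    (p,d),(q,e)=a,b
    A=np.stack([d,-e],1); t=np.linalg.lstsq(A,q-p,rcond=None)[0]
    x,y=p+d*t[0],q+e*t[1]; return (x+y)/2,np.linalg.norm(x-y)
def totool(P,s=None):
    s=s or read_state(); return R.from_quat(s['ee_rot']).as_matrix().T@(np.array(P)-s['position'])
def snap(n,name,crop=None,k=1):
    s=read_state() ; im=get_image(n); b=im[:,:,::-1].copy(); cv2.imwrite(f'pics/{name}_raw.png',b)
    if crop: x,y,w,h=crop; b=cv2.resize(b[y:y+h,x:x+w],None,fx=k,fy=k,interpolation=cv2.INTER_CUBIC)
    cv2.imwrite(f'pics/{name}.png',b)
    import pickle; pickle.dump(s,open(f'pics/{name}.pkl','wb')); return im,s
def yaw(s=None):
    s=s or read_state(); M=R.from_quat(s['ee_rot']).as_matrix(); return np.degrees(np.arctan2(M[1,0],M[0,0]))
E
python3 - <<'E'
from h import *
b=cv2.imread('pics/top0.png'); cv2.imwrite('pics/t0z.png',cv2.resize(b[160:360,190:440],None,fx=3.2,fy=3,interpolation=cv2.INTER_CUBIC))
b=cv2.imread('pics/side0.png'); cv2.imwrite('pics/s0z.png',cv2.resize(b[230:430,220:470],None,fx=3.2,fy=3,interpolation=cv2.INTER_CUBIC))
b=cv2.imread('pics/top0.png')
h=cv2.cvtColor(b,cv2.COLOR_BGR2HSV)
for n,lo,hi in(('red',(0,150,70),(8,255,255)),('blue',(105,150,70),(125,255,255)),('gold',(17,150,90),(28,255,255))):
    m=cv2.inRange(h,lo,hi)
    if n=='red': m|=cv2.inRange(h,(172,150,70),(180,255,255))
    m=cv2.morphologyEx(m,cv2.MORPH_CLOSE,np.ones((5,5)))
    cs,_=cv2.findContours(m,cv2.RETR_EXTERNAL,cv2.CHAIN_APPROX_NONE)
    for c in cs:
        a=cv2.contourArea(c);x,y,w,hh=cv2.boundingRect(c)
        if a>40 and 190<x<440 and 160<y<350: print(n,a,(x,y,w,hh),cv2.minEnclosingCircle(c), onz('top',(x+w/2-.5,y+hh/2-.5),20).round(1))
E
```

```text
red 108.5 (396, 287, 20, 25) ((407.0, 299.0), 12.083146095275879) [ 405.4 -382.7   20. ]
red 411.5 (334, 270, 25, 24) ((345.9743957519531, 281.7730407714844), 12.155706405639648) [ 438.4 -261.7   20. ]
red 78.5 (326, 180, 19, 13) ((334.862060546875, 187.62069702148438), 9.24155044555664) [ 636.2 -236.8   20. ]
blue 400.5 (334, 320, 24, 24) ((345.8736267089844, 331.467041015625), 11.885689735412598) [ 338.8 -261.8   20. ]
blue 65.0 (386, 239, 22, 23) ((396.2826232910156, 250.19564819335938), 11.426074981689453) [ 504.9 -364.7   20. ]
gold 361.5 (295, 287, 23, 24) ((306.3947448730469, 298.5), 11.946707725524902) [ 402.7 -181.9   20. ]
gold 53.5 (338, 225, 18, 15) ((346.5, 233.0), 9.013978004455566) [ 539.7 -261.6   20. ]
gold 70.5 (375, 193, 23, 22) ((385.6824951171875, 203.17153930664062), 11.34788703918457) [ 601.9 -343.4   20. ]
gold 50.0 (199, 192, 13, 12) ((205.0, 197.0), 6.708303928375244) [604.8  31.   20. ]
```

View pics/t0z.png

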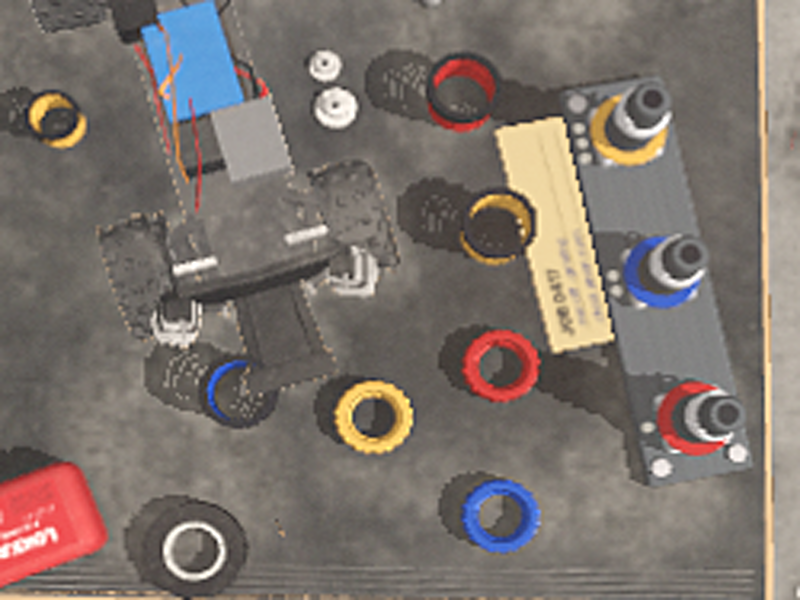

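View pics/s0z.png

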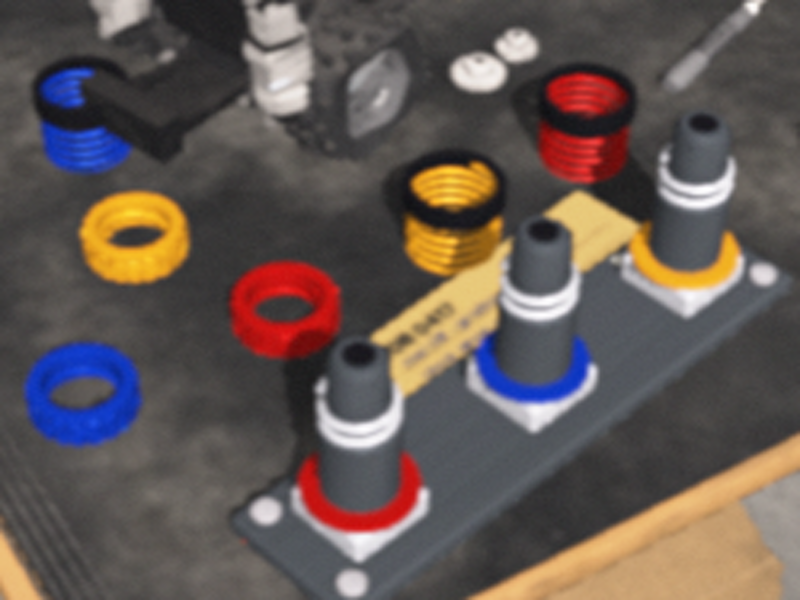

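```bash
python3 - <<'E'
from h import *
T=lambda a:(190+a[0]/3.2-.3,160+a[1]/3-.3); S=lambda a:(220+a[0]/3.2-.3,230+a[1]/3-.3)
for n,t,s,z in(('s1',(726,412),(360,352),113),('s2',(687,256),(544,230),113),('s3',(652,100),(703,123),113),
  ('redcup',(463,88),(587,98),46),('goldcup',(500,224),(455,190),46),('bluecup',(240,390),(84,93),46),
  ('redcol',(501,364),(287,293),20),('goldcol',(374,415),(135,220),20),('bluecol',(501,515),(83,375),20),('bumper corner',(338,370),(168,147),0),('bumper L',(245,388),(90,90),0),
  ('gearS',(324,66),(517,42),14),('gearB',(335,106),(479,70),13)):
    t,s=T(t),S(s); print(n,onz('top',t,z).round(1),onz('side',s,z).round(1),[np.round(x,1) for x in tri(ray('top',t),ray('side',s))])
E
```

```text
s1 [ 405.8 -382.4  113. ] [ 408.1 -381.3  113. ] [array([ 406.5, -382.3,  114.7]), np.float64(1.6)]
s2 [ 501.1 -360.5  113. ] [ 505.5 -360.5  113. ] [array([ 502.6, -361.1,  114.3]), np.float64(3.8)]
s3 [ 599.3 -340.7  113. ] [ 602.8 -339.3  113. ] [array([ 599.8, -340.9,  115.1]), np.float64(2.2)]
redcup [ 622.4 -233.9   46. ] [ 623.3 -237.3   46. ] [array([ 624.2, -234.6,   43.3]), np.float64(2.3)]
goldcup [ 530.1 -258.2   46. ] [ 530.6 -262.1   46. ] [array([ 531.7, -258.9,   42.6]), np.float64(2.0)]
bluecup [ 417.1 -101.1   46. ] [ 417.3 -106.5   46. ] [array([ 418.3, -101.1,   41.5]), np.float64(1.9)]
redcol [ 439.4 -262.2   20. ] [ 443.  -260.2   20. ] [array([ 440.4, -262.4,   23. ]), np.float64(2.6)]
goldcol [ 403.7 -183.    20. ] [ 406.9 -179.7   20. ] [array([ 404.4, -183.3,   24. ]), np.float64(1.9)]
bluecol [ 339.1 -263.4   20. ] [ 342.8 -260.    20. ] [array([ 340.4, -263.3,   24.4]), np.float64(2.4)]
bumper corner [ 434.5 -159.5    0. ] [ 454.2 -117.5    0. ] [array([ 433.4, -160.8,   41.8]), np.float64(3.6)]
bumper L [ 420.9 -100.4    0. ] [440.8 -53.    0. ] [array([ 419.8, -104.5,   45.2]), np.float64(2.8)]
gearS [ 644.6 -145.    14. ] [ 645.9 -148.6   14. ] [array([ 646.7, -145.4,   11.1]), np.float64(2.7)]
gearB [ 616.3 -152.9   13. ] [ 615.4 -157.9   13. ] [array([ 618.2, -153. ,    8.3]), np.float64(1.3)]
```

```bash
cat > d.py <<'E'
import sys
from h import *
s=read_state(); P=np.array([float(x) for x in sys.argv[1:4]])
print('t',round(s['clock'],2),'pos',s['position'].round(1),'yaw',yaw(s).round(1),'j6',s['joints'][5].round(2),'F',s['contact_force'].round(1),'w',round(s['gripper_width'],1)); print('delta mm',totool(P,s).round(1))
E
python3 d.py 560 -235 230
```

```text
t 0.15 pos [266.5 564.9 247.5] yaw -25.3 j6 -0.26 F [-0.4  0.1  1. ] w 85.4
delta mm [606.8 598.1  18.5]
```

Request:
jog_arm:
  increments:
    - [0.0,0.05,-0.05,0]
    - [0.05,0.1,-0.06,0]
    - [0.1,0.14,-0.06,0]
    - [0.14,0.18,-0.06,0]
    - [0.18,0.22,-0.06,0]
    - [0.22,0.26,-0.06,0]
    - [0.26,0.3,-0.06,0]
    - [0.3,0.34,-0.06,0]
    - [0.35,0.38,-0.06,0]
    - [0.39,0.42,-0.05,0]
  hand: 1

```text
clock: 1.4
position: [440.9, 16.9, 298.8]
ee_rot: [0.976, -0.219, 0.001, 0.0]
contact_force: [0.9, 0.8, -0.4]
gripper_width: 84.9
```

```bash
python3 d.py 623 -235 170
```

```text
t 1.4 pos [440.9  16.9 298.8] yaw -25.3 j6 0.72 F [ 0.9  0.8 -0.4] w 84.9
delta mm [272.  150.1 129.3]
```

Request:
jog_arm:
  increments:
    - [0.05,0.03,0.02,0]
    - [0.1,0.06,0.04,0]
    - [0.15,0.085,0.06,0]
    - [0.2,0.11,0.08,0]
    - [0.24,0.13,0.1,0]
    - [0.272,0.15,0.12,0]
    - [0.272,0.15,0.129,0]
    - [0.272,0.15,0.129,0]

```text
clock: 2.4
position: [622.2, -234.6, 169.0]
ee_rot: [0.976, -0.219, -0.001, 0.0]
contact_force: [-0.9, 0.3, -0.3]
gripper_width: 85.5
```

```bash
python3 d.py 623 -235 170; python3 -c "
from h import *
im,s=snap('wrist','w1')"
```

```text
t 2.4 pos [ 622.2 -234.6  169. ] yaw -25.3 j6 1.25 F [-0.9  0.3 -0.3] w 85.5
delta mm [ 0.9 -0.  -1. ]
```

View pics/w1.png

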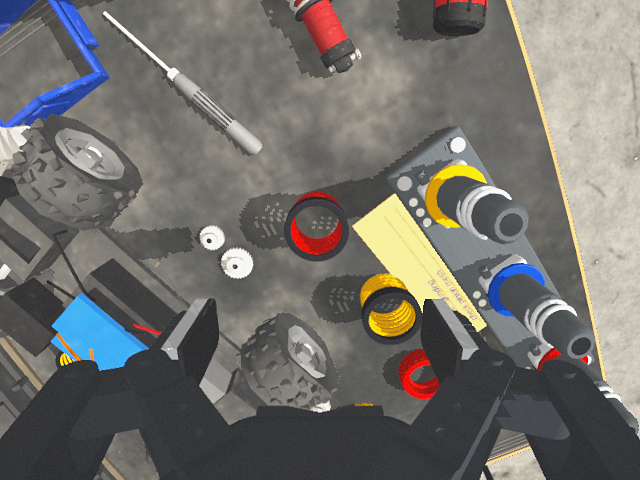

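```bash
python3 -c "
import cv2
b=cv2.imread('pics/w1_raw.png'); cv2.imwrite('pics/w1z.png',cv2.resize(b[175:275,270:370],None,fx=6,fy=6,interpolation=cv2.INTER_CUBIC))
"
```

```text
(no output)
```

View pics/w1z.png

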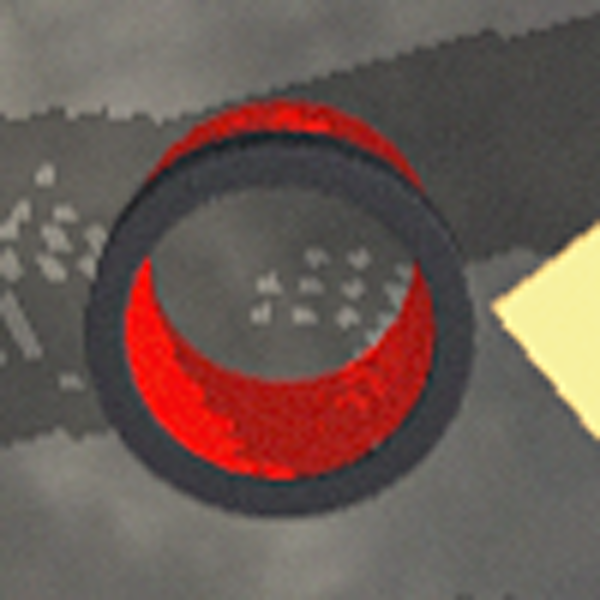

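```bash
python3 -c "
from h import *
import pickle
s=pickle.load(open('pics/w1.pkl','rb'))
P=onz('wrist',(316.4,229.9),46,s);print(P,totool(P,s)); print(onz('wrist',(511,222),113,s),onz('wrist',(580,345),113,s))
b=cv2.imread('pics/w1_raw.png'); cv2.imwrite('pics/w1y.png',cv2.resize(b[190:370,460:620],None,fx=4,fy=3,interpolation=cv2.INTER_CUBIC))"
```

```text
[ 626.31934559 -232.6013553    46.        ] [  3.03238419  -3.66737596 122.95932347]
[ 602.74786637 -339.51060301  113.        ] [ 504.33933089 -359.9874808   113.        ]
```

View pics/w1y.png

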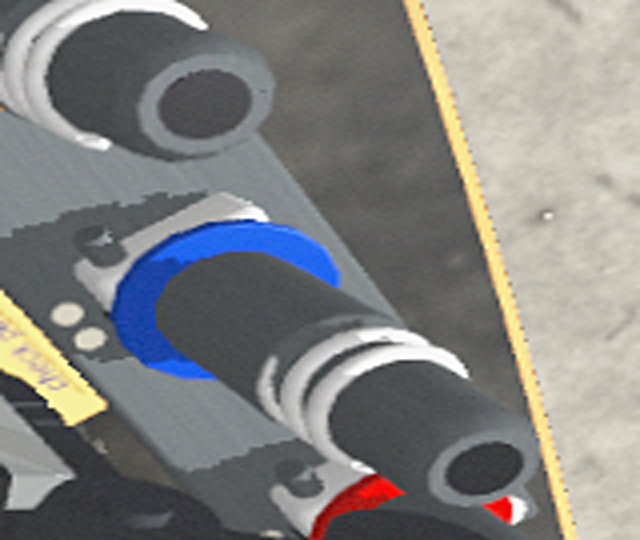

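Request:
jog_arm:
  increments:
    - [0.003,-0.003,0.04,0]
    - [0.003,-0.003,0.08,0]
    - [0.003,-0.003,0.115,0]
    - [0.003,-0.003,0.13,0]
    - [0.003,-0.003,0.13,0]

```text
clock: 3.08
position: [626.9, -232.5, 40.7]
ee_rot: [0.976, -0.218, 0.0, 0.0]
contact_force: [0.2, 1.8, 0.4]
gripper_width: 85.3
```

Request:
jog_arm:
  increments:
    - [0,0,0,0]
    - [0,0,0,0]
    - [0,0,0,0]
    - [0,0,0,0]
    - [0,0,0,0]
    - [0,0,0,0]
  hand: -1

```text
clock: 3.82
position: [627.7, -232.7, 41.3]
ee_rot: [0.976, -0.218, 0.002, 0.0]
contact_force: [2.1, 0.2, 3.4]
gripper_width: 46.2
```

```bash
python3 -c "
from h import *
im,s=snap('wrist','w2')"
```

```text
(no output)
```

View pics/w2.png

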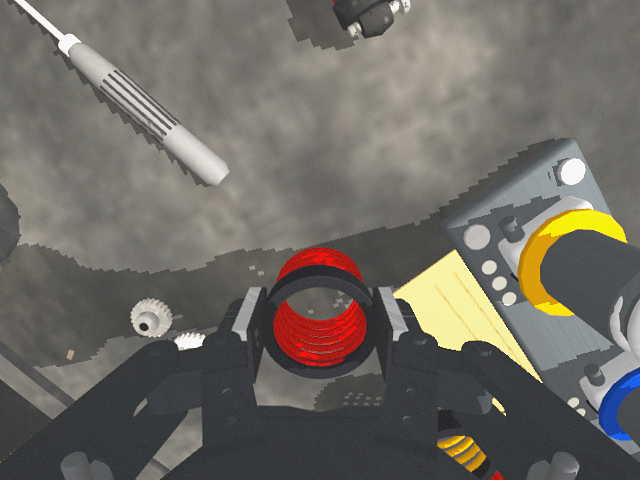

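Request:
jog_arm:
  increments:
    - [0,0,-0.03,0]
    - [0,0,-0.07,0]
    - [0,0,-0.12,0]
    - [0,0,-0.12,0]

```text
clock: 4.38
position: [629.0, -232.9, 165.4]
ee_rot: [0.976, -0.218, 0.005, 0.0]
contact_force: [-0.7, 0.2, -0.7]
gripper_width: 46.1
```

```bash
python3 d.py 602 -340 250; python3 -c "
from h import *
im,s=snap('wrist','w3',(240,230,160,160),5)"
```

```text
t 4.38 pos [ 629.  -232.9  165.4] yaw -25.1 j6 1.24 F [-0.7  0.2 -0.7] w 46.1
delta mm [ 21.9 108.3 -84.5]
```

View pics/w3.png

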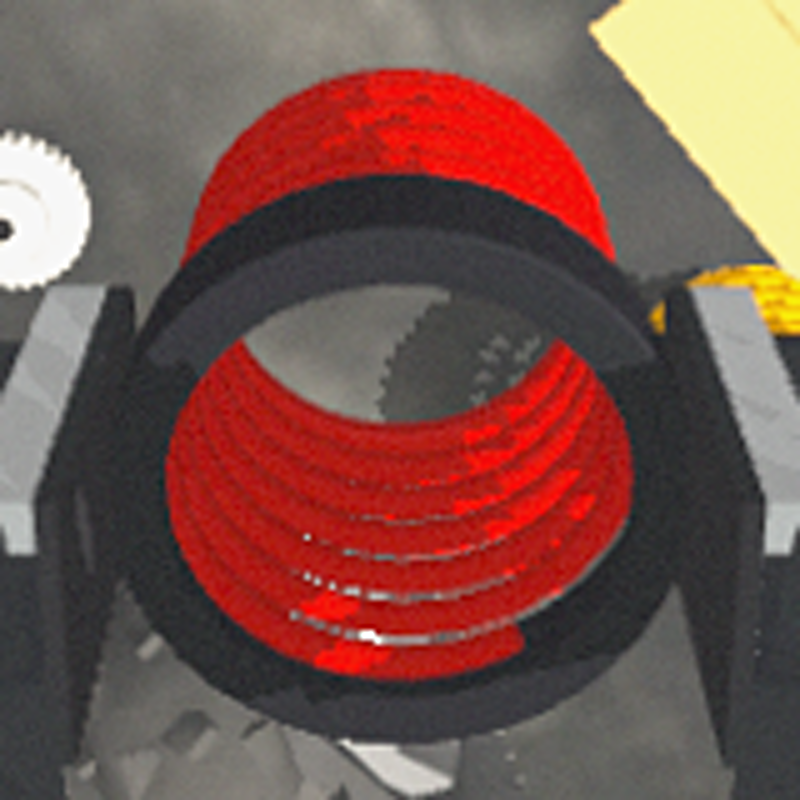

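```bash
python3 -c "
from h import *
import pickle
s=pickle.load(open('pics/w3.pkl','rb'))
for v in (326,328): print(totool(onz('wrist',(319.6,v),s['position'][2]+5,s),s).round(2))
"; python3 d.py 407 -382 200
```

```text
[ 1.16 -1.2  -4.99]
[ 0.26 -1.2  -5.  ]
t 4.42 pos [ 627.3 -232.4  162.4] yaw -25.2 j6 1.24 F [-0.   0.2 -1.5] w 46.1
delta mm [-135.6  229.1  -38.4]
```

Request:
jog_arm:
  increments:
    - [0,0,-0.03,0]
    - [-0.04,0.05,-0.03,0]
    - [-0.08,0.09,-0.03,0]
    - [-0.12,0.135,-0.03,0]
    - [-0.155,0.18,-0.03,0]
    - [-0.195,0.229,-0.03,0]
    - [-0.195,0.229,-0.03,0]
    - [-0.195,0.229,-0.03,0]

```text
clock: 5.42
position: [352.5, -356.4, 190.0]
ee_rot: [0.976, -0.218, 0.001, -0.001]
contact_force: [0.4, 0.3, -1.5]
gripper_width: 46.1
```

```bash
python3 -c "
from h import *
im,s=snap('wrist','w4')"; python3 d.py 407 -382 113
```

```text
t 5.47 pos [ 353.3 -356.3  190.2] yaw -25.2 j6 1.6 F [ 0.   0.5 -0.9] w 45.9
delta mm [59.4  0.6 77.3]
```

View pics/w4.png

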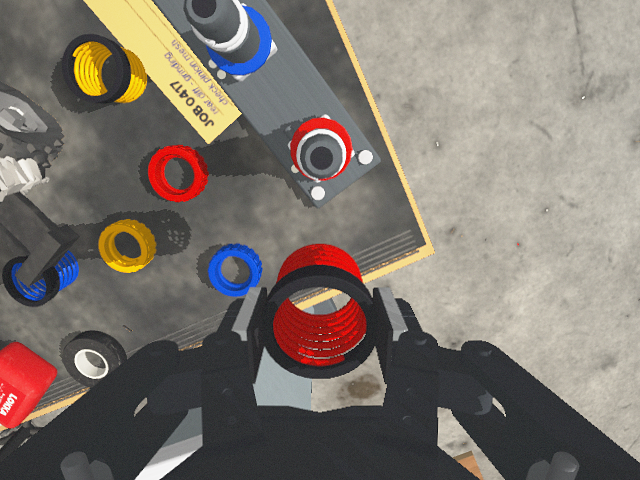

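```bash
python3 -c "
import cv2
b=cv2.imread('pics/w4_raw.png'); cv2.imwrite('pics/w4z.png',cv2.resize(b[110:190,280:370],None,fx=7,fy=7,interpolation=cv2.INTER_CUBIC))
"
```

```text
(no output)
```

View pics/w4z.png

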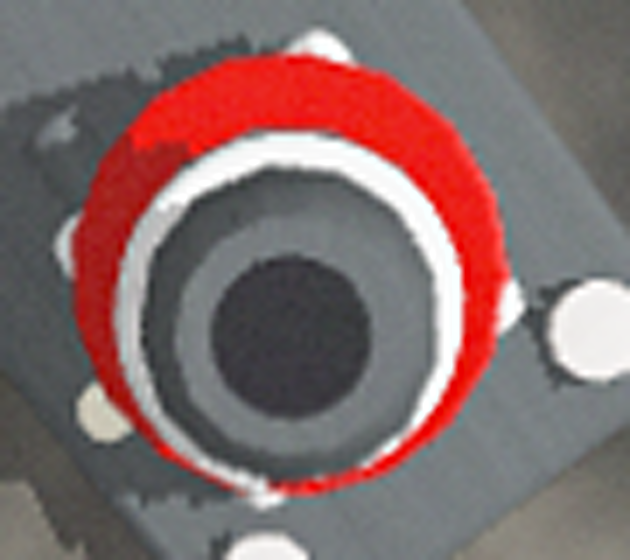

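```bash
python3 -c "
from h import *
import pickle
s=pickle.load(open('pics/w4.pkl','rb'))
for uv,z in (((321.1,157.7),113),((321,149),34)):
  P=onz('wrist',uv,z,s);print(P.round(1),totool(P,s).round(2))
for uv,z,n in (((178,173),20,'redcol'),((128,246),20,'goldcol'),((236,270),20,'bluecol')): print(n,onz('wrist',uv,z,s).round(1))
"
```

```text
[ 406.2 -381.1  113. ] [59.04 -0.47 77.05]
[ 406.4 -381.2   34. ] [ 59.18  -0.29 156.05]
redcol [ 439.9 -263.6   20. ]
goldcol [ 404.  -186.6   20. ]
bluecol [ 341.7 -265.4   20. ]
```

Request:
jog_arm:
  increments:
    - [0.03,0.0003,0,0]
    - [0.0585,0.0005,0,0]
    - [0.0585,0.0005,0,0]
    - [0.0585,0.0005,0.02,0]
    - [0.0585,0.0005,0.035,0]
    - [0.0585,0.0005,0.045,0]
    - [0.0585,0.0005,0.055,0]
    - [0.0585,0.0005,0.065,0]

```text
clock: 6.48
position: [406.3, -381.7, 125.0]
ee_rot: [0.976, -0.218, 0.002, -0.0]
contact_force: [0.3, -0.4, -0.4]
gripper_width: 46.3
```

```bash
python3 d.py 406.2 -381.1 75;python3 -c "
from h import *
im,s=snap('wrist','w5')"
```

```text
t 6.47 pos [ 406.3 -381.7  125. ] yaw -25.2 j6 1.6 F [ 0.3 -0.4 -0.4] w 46.3
delta mm [-0.5 -0.4 50. ]
```

View pics/w5.png

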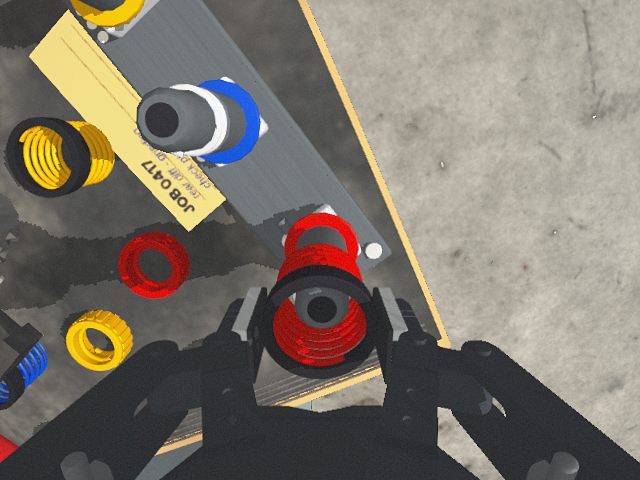

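Request:
jog_arm:
  increments:
    - [0,0,0.012,0]
    - [0,0,0.024,0]
    - [0,0,0.034,0]
    - [0,0,0.042,0]
    - [0,0,0.046,0]
    - [0,0,0.047,0]

```text
clock: 7.28
position: [406.0, -381.2, 76.7]
ee_rot: [0.976, -0.218, 0.001, -0.001]
contact_force: [0.9, -1.1, 1.9]
gripper_width: 46.0
```

Request:
jog_arm:
  increments:
    - [0,0,0,0]
    - [0,0,0,0]
    - [0,0,0,0]
  hand: 0.7

```text
clock: 7.65
position: [405.8, -381.1, 76.8]
ee_rot: [0.976, -0.218, 0.0, -0.001]
contact_force: [-0.6, 0.3, 0.9]
gripper_width: 72.8
```

Request:
jog_arm:
  increments:
    - [0,0,-0.03,0]
    - [0,0,-0.08,-5]
    - [0,0,-0.12,-15]
    - [0,0,-0.12,-25]
    - [0,0,-0.12,-35]
    - [0,0,-0.12,-45]
    - [0,0,-0.12,-55]
    - [0,0,-0.12,-60]
  hand: 1

```text
clock: 8.65
position: [405.3, -381.1, 196.7]
ee_rot: [0.954, 0.301, 0.001, -0.001]
contact_force: [1.1, -0.4, 0.6]
gripper_width: 85.0
```

```bash
python3 d.py 440 -263 160; python3 -c "
from h import *
im,s=snap('wrist','w6')
P=(406.2,-381.1,113);print(proj('wrist',P,s))"
```

```text
t 8.65 pos [ 405.3 -381.1  196.7] yaw 35.0 j6 2.65 F [ 1.1 -0.4  0.6] w 85.0
delta mm [ 96.1 -76.8  36.9]
[321.37324818 253.06054106]
```

View pics/w6.png

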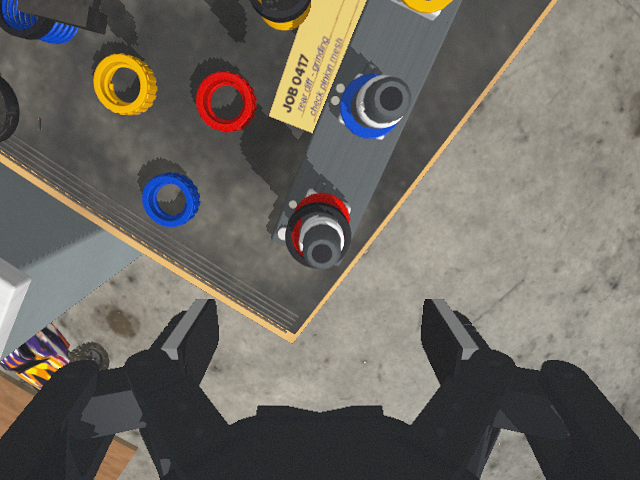

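Request:
jog_arm:
  increments:
    - [0.04,-0.032,0.0,0]
    - [0.08,-0.065,0.02,0]
    - [0.096,-0.077,0.055,0]
    - [0.096,-0.077,0.055,0]
    - [0.096,-0.077,0.055,0]

```text
clock: 9.32
position: [440.3, -263.5, 142.8]
ee_rot: [0.954, 0.301, 0.001, -0.0]
contact_force: [1.0, 0.2, 0.5]
gripper_width: 85.5
```

```bash
python3 -c "
from h import *
im,s=snap('wrist','w7',(250,160,140,140),5)"; python3 d.py 440 -263 20
```

```text
t 9.38 pos [ 440.4 -263.8  143.1] yaw 35.0 j6 2.41 F [ 0.3 -0.2 -0.1] w 85.3
delta mm [ -0.3  -1.  123.1]
```

View pics/w7.png

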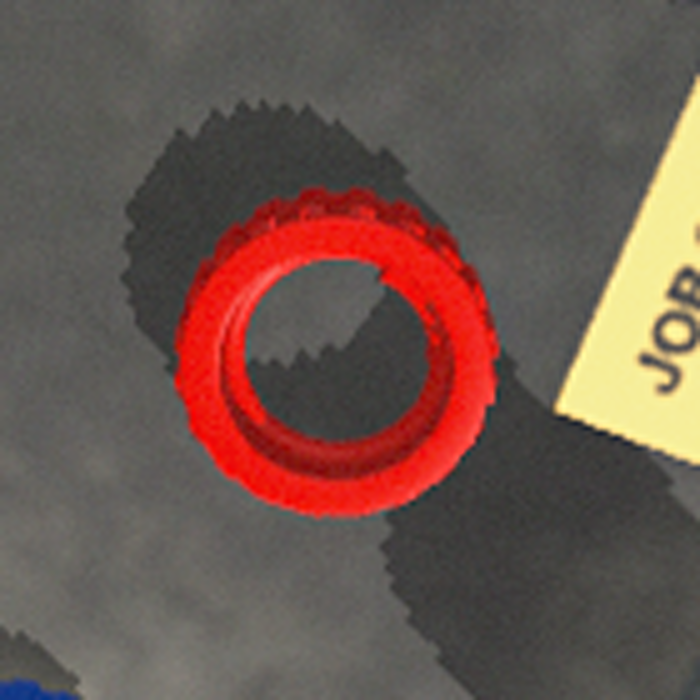

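```bash
python3 -c "
from h import *
import pickle
s=pickle.load(open('pics/w7.pkl','rb'))
P=onz('wrist',(317.1,233),20,s);print(P.round(1),totool(P,s).round(2))
"
```

```text
[ 440.8 -260.2   20. ] [  2.06  -2.42 122.81]
```

Request:
jog_arm:
  increments:
    - [0.002,-0.0012,0.045,0]
    - [0.002,-0.0012,0.085,0]
    - [0.002,-0.0012,0.11,0]
    - [0.002,-0.0012,0.12,0]
    - [0.002,-0.0012,0.124,0]
    - [0.002,-0.0012,0.125,0]
  hand: 0.7

```text
clock: 10.12
position: [442.5, -262.0, 19.0]
ee_rot: [0.954, 0.301, 0.002, 0.001]
contact_force: [-0.1, 0.2, -0.9]
gripper_width: 72.8
```

Request:
jog_arm:
  increments:
    - [0,0,0,0]
    - [0,0,0,0]
    - [0,0,0,0]
    - [0,0,0,0]
    - [0,0,0,0]
  hand: -1

```text
clock: 10.75
position: [443.0, -262.2, 20.6]
ee_rot: [0.954, 0.301, 0.003, 0.001]
contact_force: [-1.5, 0.7, 7.2]
gripper_width: 45.6
```

```bash
python3 -c "
from h import *
im,s=snap('wrist','w8')"; python3 d.py 406.2 -381.1 20
```

```text
t 10.8 pos [ 443.  -262.2   20.6] yaw 35.1 j6 2.4 F [-1.6  1.6  6.2] w 45.6
delta mm [-98.5  76.2   0.4]
```

View pics/w8.png

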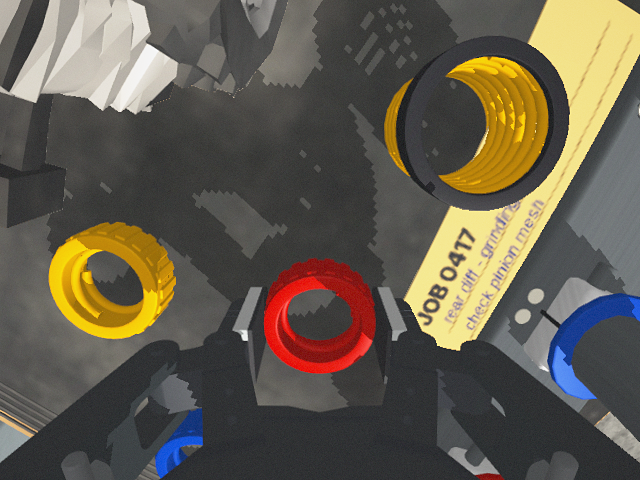

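Request:
jog_arm:
  increments:
    - [0,0,-0.04,0]
    - [0,0,-0.09,0]
    - [0,0,-0.14,0]
    - [-0.03,0.02,-0.15,0]
    - [-0.07,0.045,-0.155,0]
    - [-0.11,0.075,-0.155,0]
    - [-0.148,0.0762,-0.155,0]
    - [-0.148,0.0762,-0.155,0]
    - [-0.148,0.0762,-0.155,0]

```text
clock: 11.92
position: [364.7, -409.3, 175.4]
ee_rot: [0.954, 0.301, 0.003, 0.001]
contact_force: [0.2, 0.7, -1.4]
gripper_width: 45.5
```

```bash
python3 -c "
from h import *
im,s=snap('wrist','w9')
b=cv2.imread('pics/w9_raw.png'); z=lambda x,y,w,h,k:cv2.resize(b[y:y+h,x:x+w],None,fx=k,fy=k,interpolation=cv2.INTER_CUBIC)
print(proj('wrist',(406.2,-381.1,113),s))
cv2.imwrite('pics/w9z.png',np.hstack([z(250,250,140,140,4),z(280,110,80,140,4)]))"; python3 d.py 406.2 -381.1 113
```

```text
[321.58354178 179.84914678]
t 11.97 pos [ 365.1 -409.1  175.4] yaw 35.1 j6 2.73 F [-0.2  0.4 -1.1] w 45.6
delta mm [49.4  0.5 62.7]
```

View pics/w9z.png

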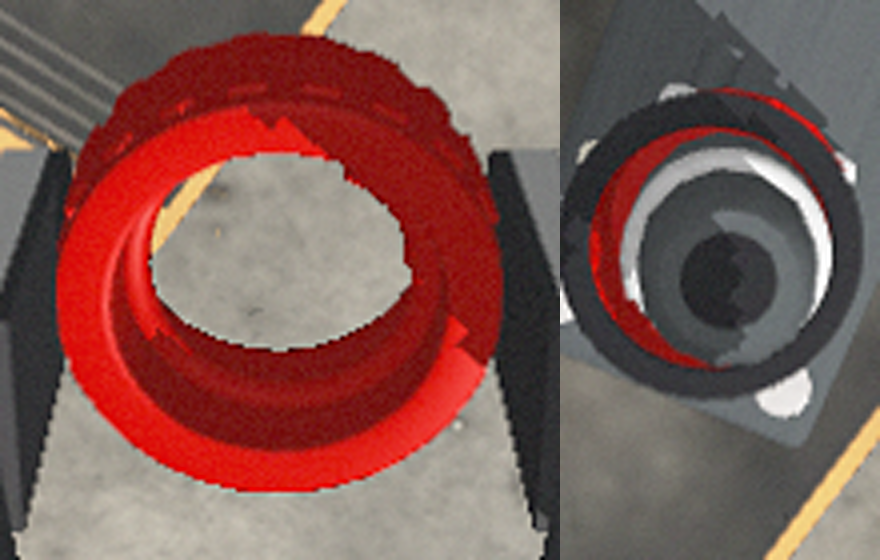

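```bash
python3 -c "
from h import *
import pickle
s=pickle.load(open('pics/w9.pkl','rb'))
f=lambda uv,zt:totool(onz('wrist',uv,s['position'][2]-zt,s),s).round(2)
for zt in (0.6,):
  a=f((319.6,250+103/4-.4),zt);b=f((319.6,250+492/4-.4),zt);print(a,b,(a+b)/2)
  a=f((319.6,250+153/4-.4),zt);b=f((319.6,250+450/4-.4),zt);print(a,b,(a+b)/2)
  a=f((250+57/4-.4,324),zt);b=f((250+503/4-.4,324),zt);print(a,b,(a+b)/2)
print(f((321.6,179.6),62.4))
"
```

```text
[21.52 -0.57  0.71] [-24.15  -0.53   0.47] [-1.315 -0.55   0.59 ]
[16.16 -0.56  0.68] [-18.71  -0.54   0.5 ] [-1.275 -0.55   0.59 ]
[ -0.14 -23.41   0.49] [-0.22 22.34  0.7 ] [-0.18  -0.535  0.595]
[49.96  0.47 62.67]
```

Request:
jog_arm:
  increments:
    - [0.03,0.0005,0,0]
    - [0.051,0.001,0.0,0]
    - [0.0512,0.001,0.02,0]
    - [0.0512,0.001,0.034,0]
    - [0.0512,0.001,0.037,0]
    - [0.0512,0.001,0.037,0]

```text
clock: 12.72
position: [407.9, -380.6, 138.7]
ee_rot: [0.953, 0.302, 0.003, 0.001]
contact_force: [-0.5, -0.0, -1.8]
gripper_width: 45.4
```

```bash
python3 -c "
from h import *
im,s=snap('wrist','w10',(250,250,140,140),5)"; python3 d.py 406.2 -381.1 113
```

```text
t 12.78 pos [ 408.  -380.8  139.1] yaw 35.1 j6 2.65 F [-0.3  0.1 -0.7] w 45.4
delta mm [-1.8 -0.9 26.1]
```

View pics/w10.png

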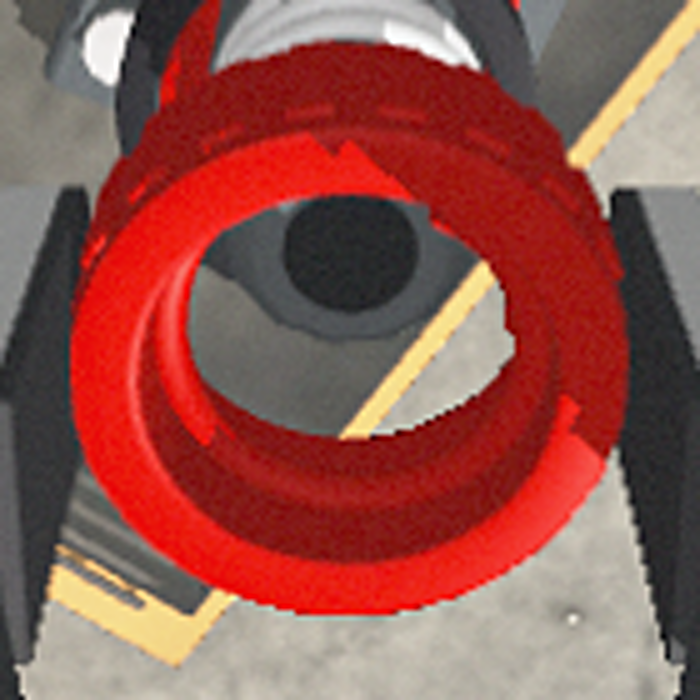

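```bash
python3 -c "
from h import *
import pickle
s=pickle.load(open('pics/w10.pkl','rb'))
f=lambda uv,zt:totool(onz('wrist',uv,s['position'][2]-zt,s),s).round(2)
print(f((319.7,299.4),26.1), f((319.7,250+312/5-.4),26.1),f((250+283/5-.4,299),26.1),f((250+418/5-.4,299),26.1))
"
```

```text
[-2.09 -0.51 26.09] [-8.89 -0.5  26.05] [-1.87 -6.98 26.06] [-1.89  5.96 26.12]
```

Request:
jog_arm:
  increments:
    - [-0.0007,0,0.004,0]
    - [-0.0007,0,0.008,0]
    - [-0.0007,0,0.012,0]
    - [-0.0007,0,0.015,0]
    - [-0.0007,0,0.018,0]
    - [-0.0007,0,0.02,0]

```text
clock: 13.52
position: [407.6, -381.2, 118.9]
ee_rot: [0.953, 0.302, 0.003, 0.002]
contact_force: [0.5, 0.1, -0.8]
gripper_width: 45.2
```

Request:
jog_arm:
  increments:
    - [0,0,0.003,0]
    - [0,0,0.006,0]
    - [0,0,0.008,0]
    - [0,0,0.009,0]

```text
clock: 14.02
position: [407.6, -381.2, 109.7]
ee_rot: [0.953, 0.302, 0.003, 0.002]
contact_force: [0.3, -0.0, -0.8]
gripper_width: 45.4
```

```bash
python3 d.py 406.2 -381.1 101
```

```text
t 14.03 pos [ 407.6 -381.2  109.7] yaw 35.1 j6 2.65 F [ 0.3 -0.  -0.8] w 45.4
delta mm [-1.2 -0.9  8.7]
```

Request:
jog_arm:
  increments:
    - [0,0,0.001,0]
    - [0,0,0.002,0]
    - [0,0,0.003,0]
    - [0,0,0.003,0]

```text
clock: 14.52
position: [407.6, -381.2, 106.6]
ee_rot: [0.953, 0.302, 0.003, 0.002]
contact_force: [-0.6, 0.6, -1.1]
gripper_width: 45.4
```

Request:
jog_arm:
  increments:
    - [0,0,0.001,0]
    - [0,0,0.002,0]
    - [0,0,0.002,0]

```text
clock: 14.9
position: [407.6, -381.1, 104.5]
ee_rot: [0.953, 0.302, 0.003, 0.002]
contact_force: [0.1, 0.1, -0.8]
gripper_width: 45.5
```

Request:
jog_arm:
  increments:
    - [0,0,0.001,0]
    - [0,0,0.002,0]
    - [0,0,0.002,0]

```text
clock: 15.28
position: [407.9, -381.3, 103.2]
ee_rot: [0.953, 0.302, 0.003, 0.002]
contact_force: [-0.9, 1.3, 3.7]
gripper_width: 45.7
```

Request:
jog_arm:
  increments:
    - [0,0,0.001,0]
    - [0,0,0.002,0]
    - [0,0,0.002,0]

```text
clock: 15.65
position: [408.6, -381.2, 101.9]
ee_rot: [0.953, 0.302, 0.004, 0.002]
contact_force: [0.7, 3.7, 4.7]
gripper_width: 45.6
```

Request:
jog_arm:
  increments:
    - [0,0,0,10]
    - [0,0,0.0002,20]
    - [0,0,0.0004,30]
    - [0,0,0.0006,40]
    - [0,0,0.0008,50]
    - [0,0,0.001,60]
    - [0,0,0.0012,70]
    - [0,0,0.0014,80]
    - [0,0,0.0016,90]
    - [0,0,0.0016,90]

```text
clock: 16.9
position: [408.2, -383.2, 101.7]
ee_rot: [0.888, -0.461, 0.005, 0.0]
contact_force: [-4.3, -5.7, 8.1]
gripper_width: 45.3
```

```bash
python3 d.py 406.2 -381.1 101;python3 -c "
from h import *
im,s=snap('wrist','w11')"
```

```text
t 16.9 pos [ 408.2 -383.2  101.7] yaw -54.9 j6 1.08 F [-4.3 -5.7  8.1] w 45.3
delta mm [-2.9  0.4  0.7]
```

View pics/w11.png

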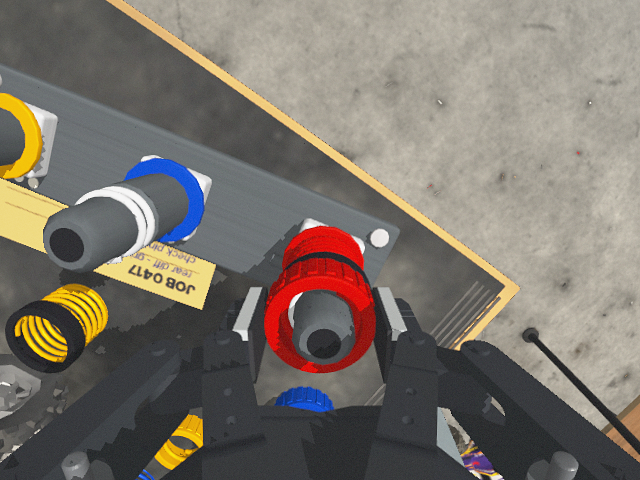

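Request:
jog_arm:
  increments:
    - [0,0.0003,0.0002,10]
    - [-0.0001,0.0005,0.0004,20]
    - [-0.0002,0.0008,0.0006,30]
    - [-0.0004,0.001,0.0008,40]
    - [-0.0005,0.0011,0.001,50]
    - [-0.0008,0.0013,0.0012,60]
    - [-0.001,0.0014,0.0014,70]
    - [-0.0012,0.0015,0.0016,80]
    - [-0.0015,0.0015,0.0018,90]
    - [-0.0015,0.0015,0.0018,90]

```text
clock: 18.2
position: [405.3, -383.1, 100.1]
ee_rot: [-0.303, 0.953, -0.004, 0.003]
contact_force: [-3.0, -1.9, 4.7]
gripper_width: 45.7
```

```bash
python3 d.py 406.2 -381.1 101;python3 -c "
from h import *
im,s=snap('wrist','w12')"
```

```text
t 18.2 pos [ 405.3 -383.1  100.1] yaw -144.7 j6 -0.49 F [-3.  -1.9  4.7] w 45.7
delta mm [-1.9  1.1 -0.9]
```

View pics/w12.png

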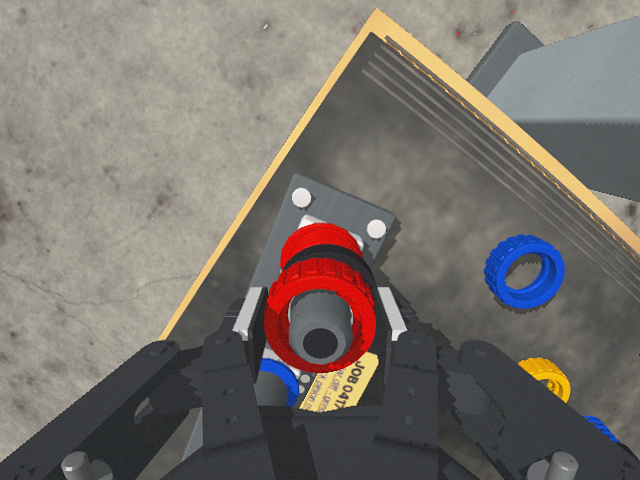

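Request:
jog_arm:
  increments:
    - [0,0.0003,0.0002,10]
    - [-0.0001,0.0005,0.0004,20]
    - [-0.0002,0.0008,0.0006,30]
    - [-0.0004,0.001,0.0008,40]
    - [-0.0005,0.0011,0.001,50]
    - [-0.0008,0.0013,0.0012,60]
    - [-0.001,0.0014,0.0014,70]
    - [-0.0012,0.0015,0.0016,80]
    - [-0.0015,0.0015,0.0019,90]
    - [-0.0015,0.0015,0.0021,95]

```text
clock: 19.5
position: [405.6, -381.2, 98.3]
ee_rot: [0.497, 0.867, -0.001, 0.005]
contact_force: [-3.1, -2.5, 4.5]
gripper_width: 45.6
```

```bash
python3 d.py 406.2 -381.1 101;python3 -c "
from h import *
im,s=snap('wrist','w13',(220,200,200,200),4)
im,s=snap('side','s13',(280,320,100,100),6)"
```

```text
t 19.5 pos [ 405.6 -381.2   98.3] yaw 120.3 j6 -2.15 F [-3.1 -2.5  4.5] w 45.6
delta mm [-0.2  0.6 -2.7]
```

View pics/w13.png

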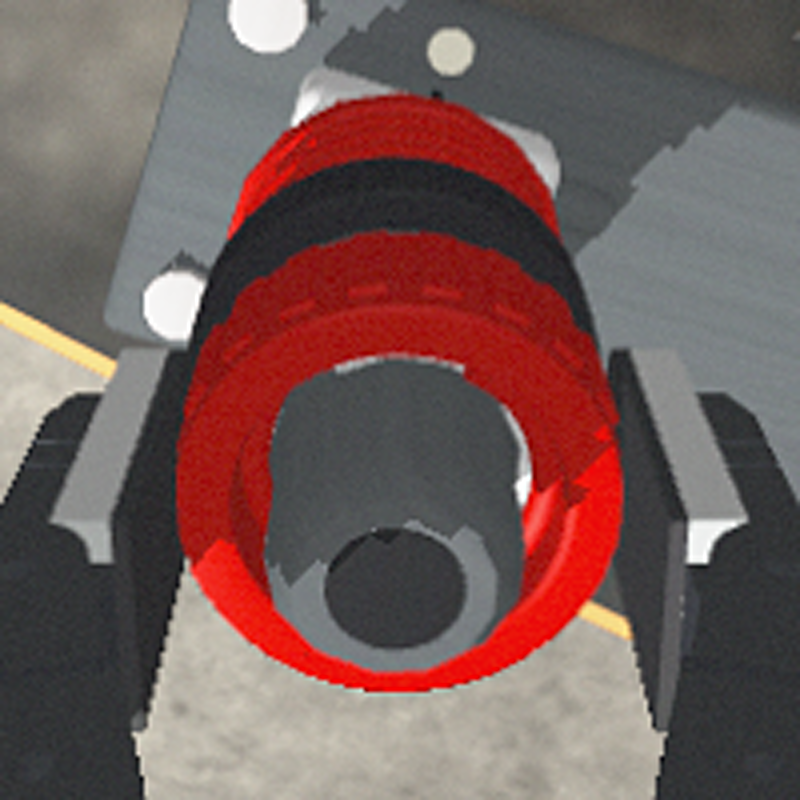

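View pics/s13.png

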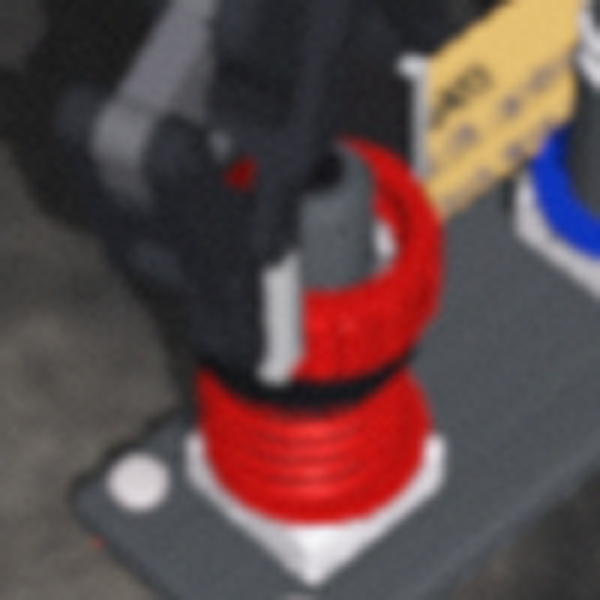

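Request:
jog_arm:
  increments:
    - [0,0.0003,0.0002,10]
    - [-0.0001,0.0005,0.0004,20]
    - [-0.0002,0.0008,0.0006,30]
    - [-0.0004,0.001,0.0009,40]
    - [-0.0005,0.0011,0.0011,48]
    - [-0.0005,0.0011,0.0011,48]

```text
clock: 20.35
position: [407.4, -381.0, 97.4]
ee_rot: [0.805, 0.593, 0.002, 0.005]
contact_force: [-0.8, 0.6, 5.1]
gripper_width: 45.3
```

Request:
jog_arm:
  increments:
    - [0,0,0,0]
    - [0,0,0,0]
    - [0,0,0,0]
  hand: 0.6

```text
clock: 20.72
position: [407.3, -380.8, 97.0]
ee_rot: [0.805, 0.593, 0.002, 0.005]
contact_force: [-0.7, 0.7, 0.6]
gripper_width: 67.8
```

```bash
python3 d.py 406.2 -381.1 101;python3 -c "
from h import *
im,s=snap('wrist','w14',(220,200,200,200),4)"
```

```text
t 20.73 pos [ 407.3 -380.8   97. ] yaw 72.7 j6 -2.98 F [-0.7  0.7  0.6] w 67.8
delta mm [-0.6 -0.9 -4. ]
```

View pics/w14.png

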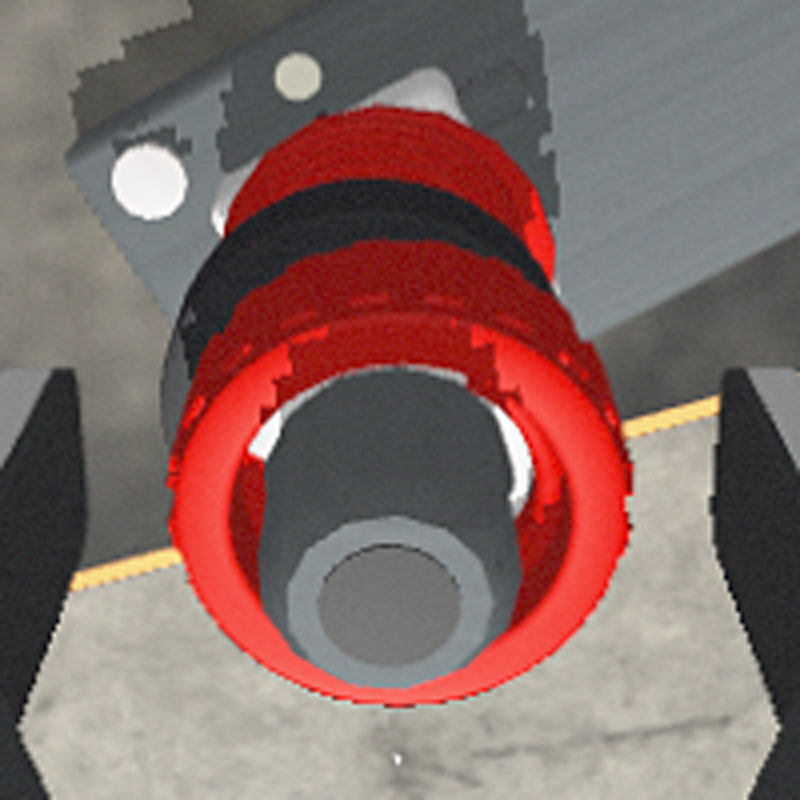

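```bash
python3 d.py 406.7 -382.4 98.5
```

```text
t 20.77 pos [ 407.3 -380.8   97.1] yaw 72.7 j6 -2.98 F [-0.3  0.5 -1.1] w 68.6
delta mm [-1.7 -0.1 -1.4]
```

Request:
jog_arm:
  increments:
    - [-0.0016,0,-0.001,-10]
    - [-0.0016,0,-0.0015,-20]
    - [-0.0016,0,-0.0015,-30]
    - [-0.0016,0,-0.0015,-40]
    - [-0.0016,0,-0.0015,-50]
    - [-0.0016,0,-0.0015,-60]
    - [-0.0016,0,-0.0015,-70]
    - [-0.0016,0,-0.0015,-80]
    - [-0.0016,0,-0.0015,-90]
    - [-0.0016,0,-0.0015,-100]

```text
clock: 22.02
position: [406.8, -382.3, 98.4]
ee_rot: [0.06, 0.998, -0.002, 0.004]
contact_force: [0.0, -0.4, 0.3]
gripper_width: 68.6
```

```bash
python3 d.py 406.7 -382.4 98.5
```

```text
t 22.02 pos [ 406.8 -382.3   98.4] yaw 173.1 j6 -1.23 F [ 0.  -0.4  0.3] w 68.6
delta mm [ 0.1 -0.1 -0.1]
```

Request:
jog_arm:
  increments:
    - [0,0,0,0]
    - [0,0,0,0]
    - [0,0,0,0]
    - [0,0,0,0]
  hand: -1

```text
clock: 22.52
position: [406.9, -382.5, 98.6]
ee_rot: [0.061, 0.998, -0.003, 0.005]
contact_force: [-0.8, -0.2, 1.8]
gripper_width: 46.0
```

Request:
jog_arm:
  increments:
    - [0,0,0.0002,10]
    - [0,0,0.0004,20]
    - [0,0,0.0006,30]
    - [0,0,0.0009,40]
    - [0,0,0.0011,50]
    - [0,0,0.0013,60]
    - [0,0,0.0015,70]
    - [0,0,0.0018,80]
    - [0,0,0.002,90]
    - [0,0,0.0022,97]

```text
clock: 23.78
position: [406.9, -382.9, 97.0]
ee_rot: [0.789, 0.614, 0.001, 0.005]
contact_force: [-1.2, -1.5, 4.3]
gripper_width: 46.0
```

```bash
python3 d.py 406.7 -382.4 98.5
```

```text
t 23.77 pos [ 406.9 -382.9   97. ] yaw 75.8 j6 -2.93 F [-1.2 -1.5  4.3] w 46.0
delta mm [ 0.4 -0.3 -1.5]
```

Request:
jog_arm:
  increments:
    - [0,0,0,0]
    - [0,0,0,0]
    - [0,0,0,0]
  hand: 0.8

```text
clock: 24.15
position: [406.9, -382.7, 96.7]
ee_rot: [0.789, 0.615, 0.001, 0.005]
contact_force: [0.1, -0.1, 0.2]
gripper_width: 76.4
```

Request:
jog_arm:
  increments:
    - [0,0,-0.02,0]
    - [0,0,-0.05,0]
    - [0.045,0,-0.05,0]
    - [0.045,0,-0.05,0]
    - [0.045,0,-0.05,0]
  hand: 1

```text
clock: 24.78
position: [417.5, -338.8, 146.5]
ee_rot: [0.789, 0.615, 0.001, 0.005]
contact_force: [0.3, 0.2, -0.1]
gripper_width: 85.6
```

```bash
python3 d.py 406.7 -382.4 113;python3 -c "
from h import *
im,s=snap('wrist','w15',(240,240,160,160),5)
im,s=snap('side','s15',(280,320,100,100),6)"
```

```text
t 24.77 pos [ 417.5 -338.8  146.5] yaw 75.9 j6 -3.01 F [ 0.3  0.2 -0.1] w 85.6
delta mm [-44.8  -0.2  33.7]
```

View pics/w15.png

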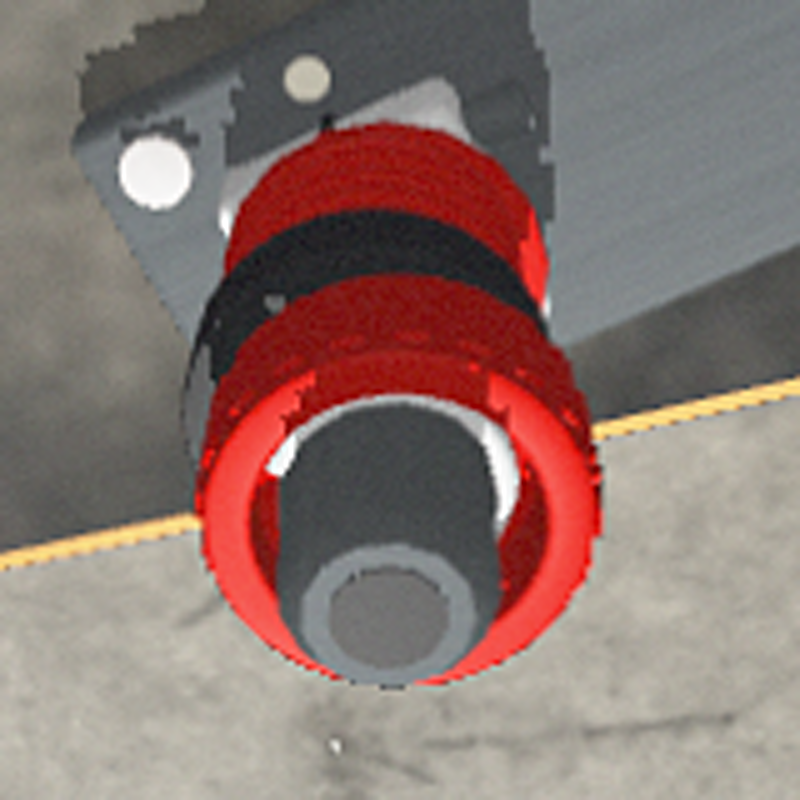

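View pics/s15.png

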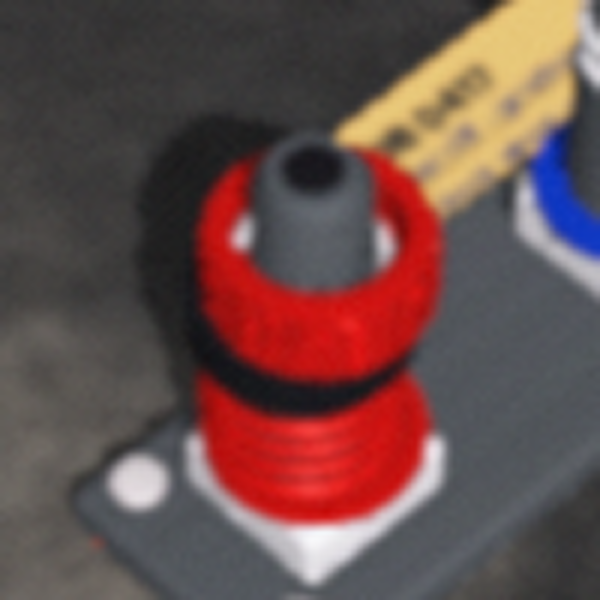

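```bash
cat > ch.py <<'E'
from h import *
import pickle
def collar_h(name,org,k,tip,back,front,col):
    s=pickle.load(open(f'pics/{name}.pkl','rb'))
    px=lambda x,y:(org[0]+x/k-.5+.5/k,org[1]+y/k-.5+.5/k)
    f=lambda uv,z:totool(onz('wrist',uv,z,s),s)
    t=f(px(*tip),113); print('tip tool',t.round(2))
    for h in range(90,112,2):
        a=f(px(col,back),h);b=f(px(col,front),h); print(h,'mid-tip',round((a[0]+b[0])/2-t[0],2),'dia',round(a[0]-b[0],1))
if __name__=='__main__': collar_h('w15',(240,240),5,(389,617),346,686,400)
E
python3 ch.py
```

```text
tip tool [-44.16  -0.76  33.7 ]
90 mid-tip -3.81 dia 48.3
92 mid-tip -2.44 dia 47.7
94 mid-tip -1.07 dia 47.2
96 mid-tip 0.3 dia 46.7
98 mid-tip 1.67 dia 46.2
100 mid-tip 3.04 dia 45.6
102 mid-tip 4.41 dia 45.1
104 mid-tip 5.78 dia 44.6
106 mid-tip 7.15 dia 44.0
108 mid-tip 8.52 dia 43.5
110 mid-tip 9.89 dia 43.0
```

```bash
python3 d.py 417 -102 180
```

```text
t 24.88 pos [ 417.3 -339.2  146.3] yaw 75.8 j6 -3.01 F [-0.  -0.4  0.3] w 85.1
delta mm [229.8 -58.  -35.2]
```

Request:
jog_arm:
  increments:
    - [0,0,-0.03,-10]
    - [0.04,-0.01,-0.035,-20]
    - [0.08,-0.02,-0.035,-30]
    - [0.12,-0.03,-0.035,-40]
    - [0.16,-0.04,-0.035,-50]
    - [0.2,-0.05,-0.035,-60]
    - [0.23,-0.058,-0.035,-70]
    - [0.23,-0.058,-0.035,-79]
    - [0.23,-0.058,-0.035,-79]

```text
clock: 26.0
position: [417.2, -101.9, 179.8]
ee_rot: [0.219, 0.976, -0.002, 0.005]
contact_force: [0.1, -0.7, 0.2]
gripper_width: 85.4
```

```bash
python3 d.py 417 -102 180;python3 -c "
from h import *
im,s=snap('wrist','w16')"
```

```text
t 26.0 pos [ 417.2 -101.9  179.8] yaw 154.7 j6 -2.16 F [ 0.1 -0.7  0.2] w 85.4
delta mm [ 0.2 -0.2 -0.2]
```

View pics/w16.png

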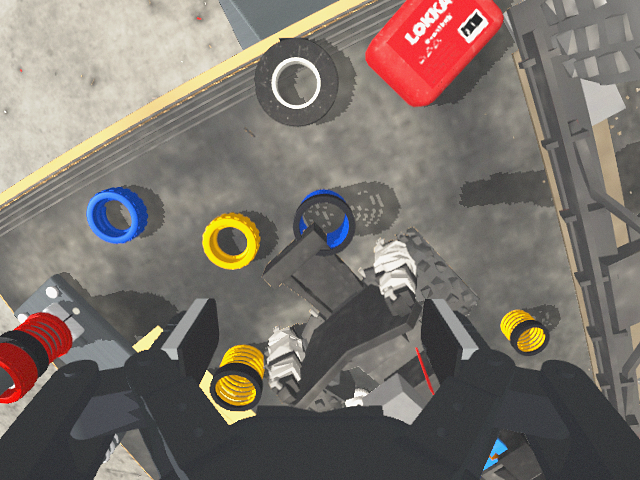

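```bash
python3 -c "
import cv2
b=cv2.imread('pics/w16_raw.png'); cv2.imwrite('pics/w16z.png',cv2.resize(b[170:320,245:405],None,fx=5,fy=4,interpolation=cv2.INTER_CUBIC))
"
```

```text
(no output)
```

View pics/w16z.png

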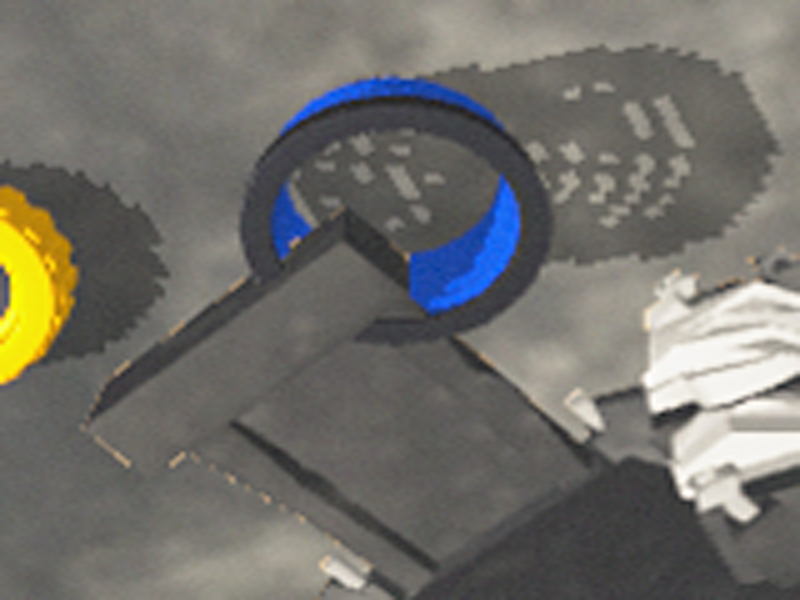

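```bash
python3 -c "
from h import *
import pickle
s=pickle.load(open('pics/w16.pkl','rb'))
b=cv2.imread('pics/top0.png'); cv2.imwrite('pics/t0b.png',cv2.resize(b[255:325,235:315],None,fx=10,fy=8,interpolation=cv2.INTER_CUBIC))
b=cv2.imread('pics/side0.png'); cv2.imwrite('pics/s0b.png',cv2.resize(b[235:305,215:295],None,fx=10,fy=8,interpolation=cv2.INTER_CUBIC))
P=onz('wrist',(324.3-.4,223.5),46,s);print('cup',P,totool(P,s))
"
```

```text
cup [415.88101101 -96.06590466  46.        ] [  5.03949805   5.01320904 133.71156522]
```

View pics/t0b.png

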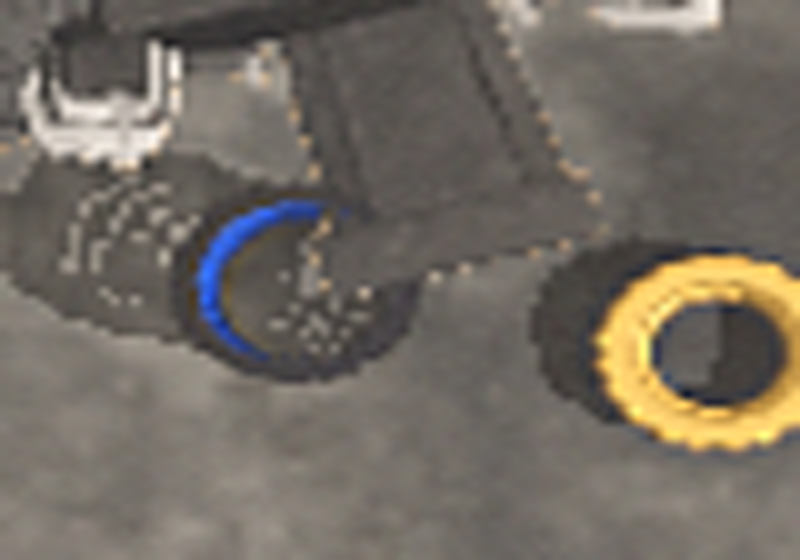

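View pics/s0b.png

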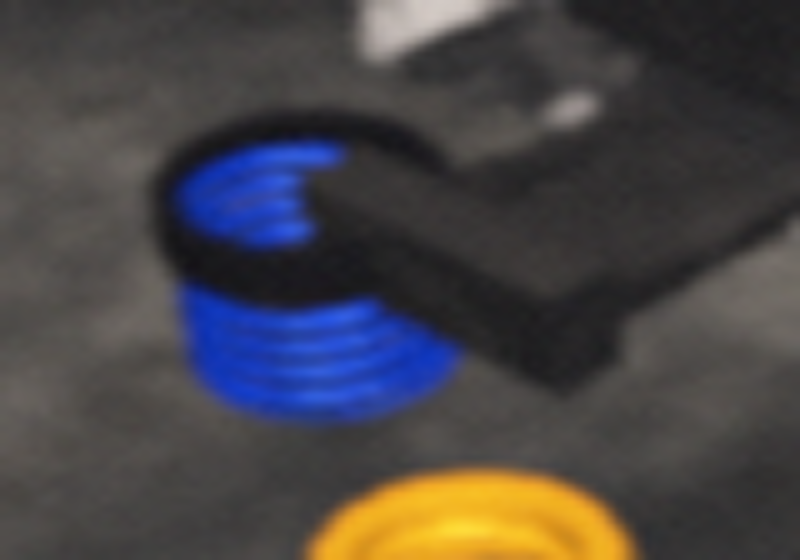

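```bash
python3 -c "
from h import *
import pickle
s=pickle.load(open('pics/w16.pkl','rb'))
def t3(t,w,sd):
  rs=[ray('top',t),ray('wrist',w,s),ray('side',sd)]
  A=np.zeros((3,3));b=np.zeros(3)
  for p,d in rs:
    M=np.eye(3)-np.outer(d,d);A+=M;b+=M@p
  x=np.linalg.solve(A,b);print(x.round(1),[round(np.linalg.norm((np.eye(3)-np.outer(d,d))@(x-p)),1) for p,d in rs])
t3((266.5,289),(313.7,225),(244.5,258.5))
t3((295,284),(262,276),(271,275))
print(tri(ray('top',(266.5,288.5)),ray('wrist',(313.7,225),s)),tri(ray('side',(244.5,258.5)),ray('wrist',(313.7,225),s)))
"
```

```text
[ 416.1 -103.9   47.9] [np.float64(2.5), np.float64(2.9), np.float64(0.9)]
[ 432.3 -159.5   48.6] [np.float64(3.0), np.float64(1.4), np.float64(2.0)]
(array([ 418.98355743, -104.55110862,   30.43832602]), np.float64(3.7088653870298547)) (array([ 414.72662177, -103.55043187,   48.48661872]), np.float64(3.3579113530333196))
```

```bash
python3 -c "
from h import *
import pickle
s=pickle.load(open('pics/w16.pkl','rb'))
for uv,z in (((231.5,241),20),((116,217),20)): print(onz('wrist',uv,z,s).round(1), totool(onz('wrist',uv,z,s),s).round(1))
print(s['position'],s['ee_rot'])
print('bluecup top',onz('top',(235+29.5-.5,255+36.5-.5),46), 'side',onz('side',(215+30.5-.5,235+25.5-.5),46))
print('from seat bottom side: center bottom coil',onz('side',(215+31.5-.5,235+45-.5-4),0))
"
```

```text
[ 403. -177.   20.] [-17.7 -73.7 160.1]
[ 341.4 -257.2   20. ] [   3.8 -172.4  160.1]
[ 417.23529479 -101.92716329  179.76517874] [ 0.21877553  0.97576227 -0.00213592  0.00454928]
bluecup top [414.55806795 -99.8388979   46.        ] side [ 416.71005108 -104.15944906   46.        ]
from seat bottom side: center bottom coil [421.12574112 -88.22045786   0.        ]
```

```bash
python3 -c "
from h import *
import pickle
for n,uvs in (('w16',[((239,392),46,'goldsp')]),('w4',[((97,70),46,'goldsp')]),('w1',[((390,313),46,'goldsp'),((420,373),20,'redcol')]),('w8',[((487,123),46,'goldsp'),((97,285),20,'goldcol')])):
  s=pickle.load(open(f'pics/{n}.pkl','rb'))
  for uv,z,l in uvs: print(n,l,onz('wrist',uv,z,s).round(1), totool(onz('wrist',uv,z,s),s).round(1))
"
```

```text
w16 goldsp [ 528.2 -234.5   46. ] [-155.6  -72.2  135.5]
w4 goldsp [ 528.8 -261.3   46. ] [ 118.7 -160.9  144.4]
w1 goldsp [ 537.5 -258.9   46. ] [-66.1  58.  123.1]
w1 redcol [ 448.7 -260.2   20. ] [-145.8   97.   149.2]
w8 goldsp [ 534.  -257.1   46. ] [ 77.5  48.2 -24.8]
w8 goldcol [ 404.9 -180.5   20. ] [ 15.8 -88.8   0.3]
```

```bash
python3 -c "
from h import *
im,s=snap('top','t17',(190,160,250,200),3.2)"
```

```text
(no output)
```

View pics/t17.png

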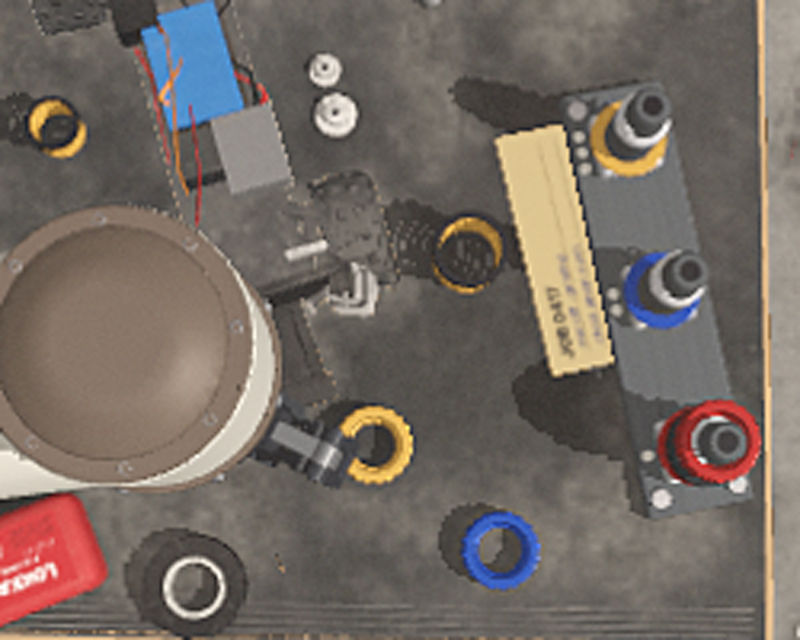

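Request:
jog_arm:
  increments:
    - [0.005,0.001,0.02,3]
    - [0.011,0.002,0.05,5]
    - [0.011,0.002,0.07,5]
    - [0.011,0.002,0.07,5]
  hand: 0.45

```text
clock: 26.6
position: [407.6, -96.9, 108.5]
ee_rot: [0.263, 0.965, -0.003, 0.003]
contact_force: [0.1, 0.2, -0.5]
gripper_width: 62.1
```

```bash
python3 -c "
from h import *
im,s=snap('wrist','w18',(180,150,280,250),2.85)"; python3 d.py 417 -102 40
```

```text
t 26.65 pos [408.6 -96.7 109.4] yaw 149.5 j6 -2.28 F [ 1.1 -0.6  0.8] w 62.0
delta mm [-9.3 -0.1 69.5]
```

View pics/w18.png

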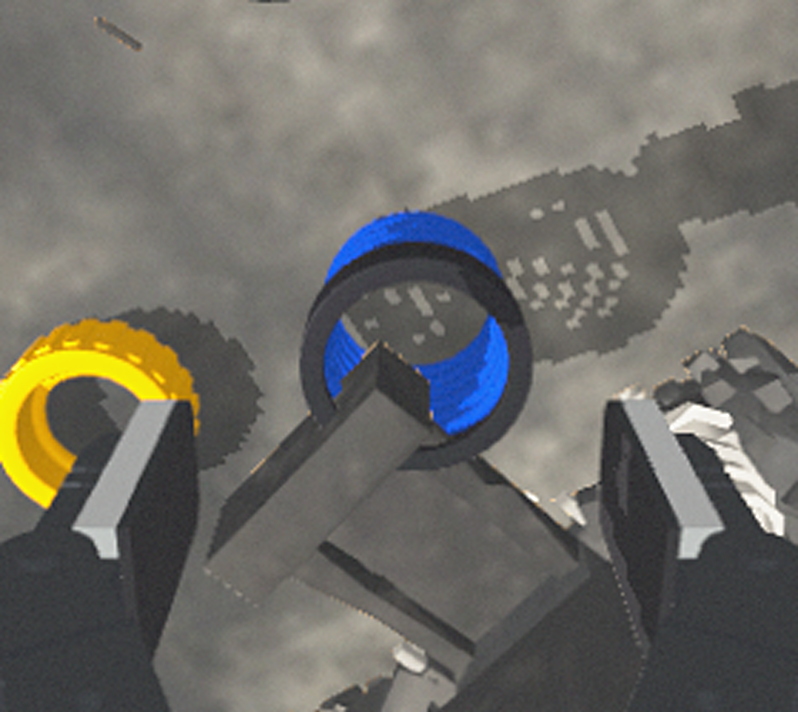

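```bash
python3 -c "
from h import *
import pickle
s=pickle.load(open('pics/w18.pkl','rb'))
px=lambda x,y:(180+x/2.85-.3,150+y/2.85-.3)
f=lambda uv,z:totool(onz('wrist',uv,z,s),s).round(1)
print('cup',f(px(417,361),46),onz('wrist',px(417,361),46,s))
for z in (46,56): print(z,'corner top',f(px(380,382),z),'left edge',f(px(215,545),z),'right',f(px(435,430),z))
"
```

```text
cup [-7.2  5.3 62.5] [416.78827863 -96.37022562  46.        ]
46 corner top [-11.9  -2.2  62.5] left edge [-51.4 -38.6  63. ] right [-22.9   9.2  62.6]
56 corner top [-7.3 -2.1 52.5] left edge [-44.6 -36.5  52.9] right [-17.7   8.8  52.5]
```

Request:
jog_arm:
  increments:
    - [-0.001,0.0045,0.0,2]
    - [-0.001,0.0045,0.02,5]
    - [-0.001,0.0045,0.035,5]
    - [-0.001,0.0045,0.035,5]

```text
clock: 27.15
position: [412.2, -93.8, 74.6]
ee_rot: [0.305, 0.952, -0.002, 0.004]
contact_force: [-0.6, 0.7, 0.2]
gripper_width: 61.6
```

```bash
python3 -c "
from h import *
im,s=snap('wrist','w19',(180,190,280,250),2.85)"; python3 d.py 417 -97 40
```

```text
t 27.2 pos [412.7 -93.7  75.1] yaw 144.5 j6 -2.37 F [-0.4  0.6  0.5] w 61.8
delta mm [-5.1 -0.1 35.2]
```

View pics/w19.png

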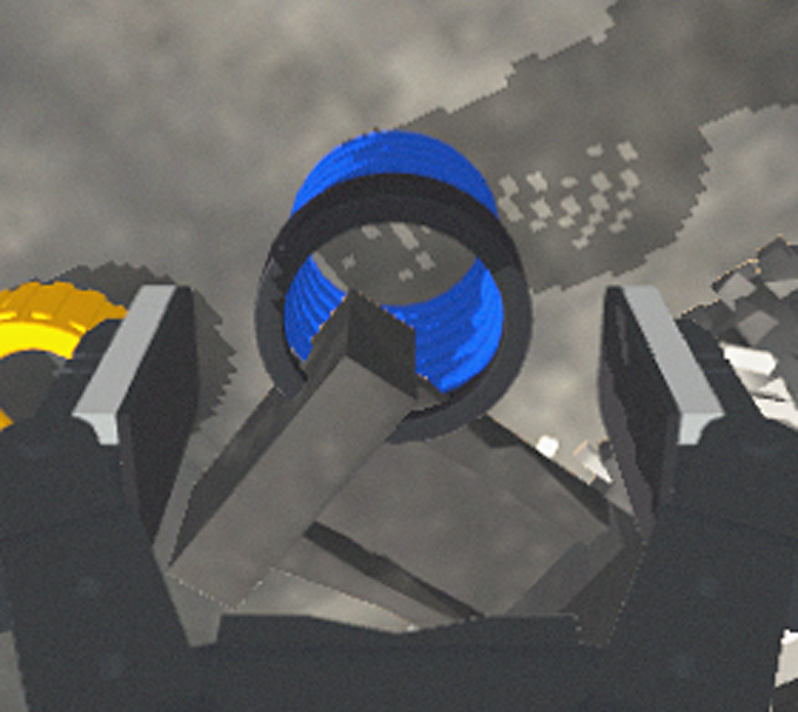

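Request:
jog_arm:
  increments:
    - [0,0,0.01,0]
    - [0,0,0.02,0]
    - [0,0,0.03,0]
    - [0,0,0.034,0]
    - [0,0,0.034,0]

```text
clock: 27.82
position: [412.7, -94.0, 40.7]
ee_rot: [0.305, 0.952, -0.002, 0.004]
contact_force: [-0.5, -0.1, 0.6]
gripper_width: 62.1
```

Request:
jog_arm:
  increments:
    - [0,0,0,0]
    - [0,0,0,0]
    - [0,0,0,0]
    - [0,0,0,0]
  hand: -1

```text
clock: 28.32
position: [412.9, -94.0, 40.9]
ee_rot: [0.305, 0.952, -0.002, 0.004]
contact_force: [-0.1, 0.1, 2.0]
gripper_width: 46.6
```

```bash
python3 -c "
from h import *
im,s=snap('wrist','w20',(180,190,280,250),2.85)"; python3 d.py 417 -97 40
```

```text
t 28.38 pos [412.8 -94.   40.9] yaw 144.5 j6 -2.37 F [-0.9 -0.4  1.3] w 46.3
delta mm [-5.1 -0.   0.9]
```

View pics/w20.png

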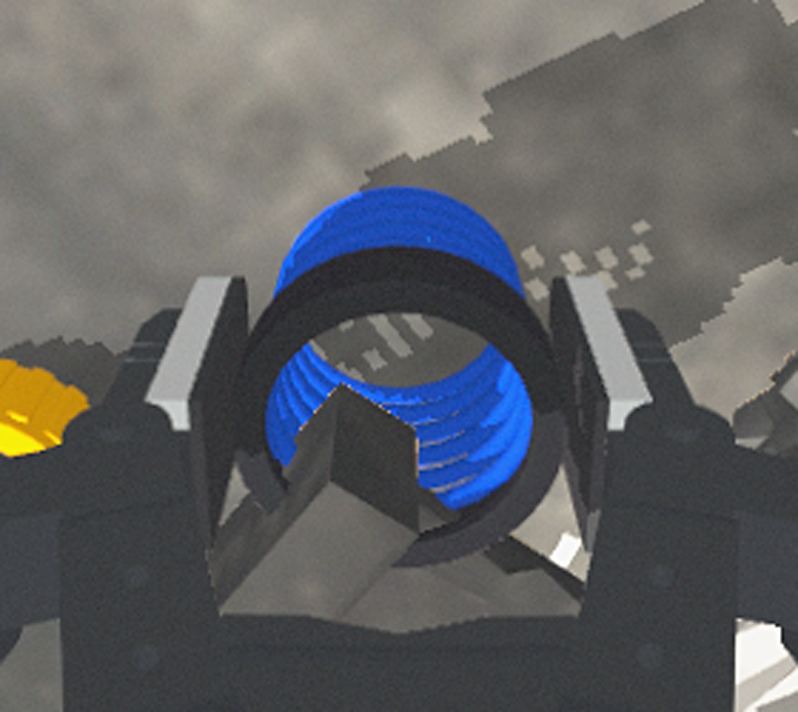

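Request:
jog_arm:
  increments:
    - [0.003,0,0,0]
    - [0.006,0,0,0]
    - [0.009,0,0,0]

```text
clock: 28.75
position: [405.9, -88.5, 41.0]
ee_rot: [0.305, 0.952, -0.002, 0.005]
contact_force: [1.1, -0.7, 1.7]
gripper_width: 46.6
```

Request:
jog_arm:
  increments:
    - [0.006,0,0,0]
    - [0.012,0,0,0]
    - [0.018,0,0,0]
    - [0.024,0,-0.001,0]
    - [0.03,0,-0.002,0]

```text
clock: 29.38
position: [380.1, -71.0, 42.4]
ee_rot: [0.305, 0.952, -0.002, 0.004]
contact_force: [0.4, 0.0, -0.8]
gripper_width: 46.4
```

```bash
python3 -c "
from h import *
im,s=snap('wrist','w21',(180,190,280,250),2.85)"; python3 d.py 417 -97 40
```

```text
t 29.43 pos [379.2 -71.   42.3] yaw 144.5 j6 -2.46 F [-1.5  0.3 -1. ] w 46.4
delta mm [-45.9   0.8   2.7]
```

View pics/w21.png

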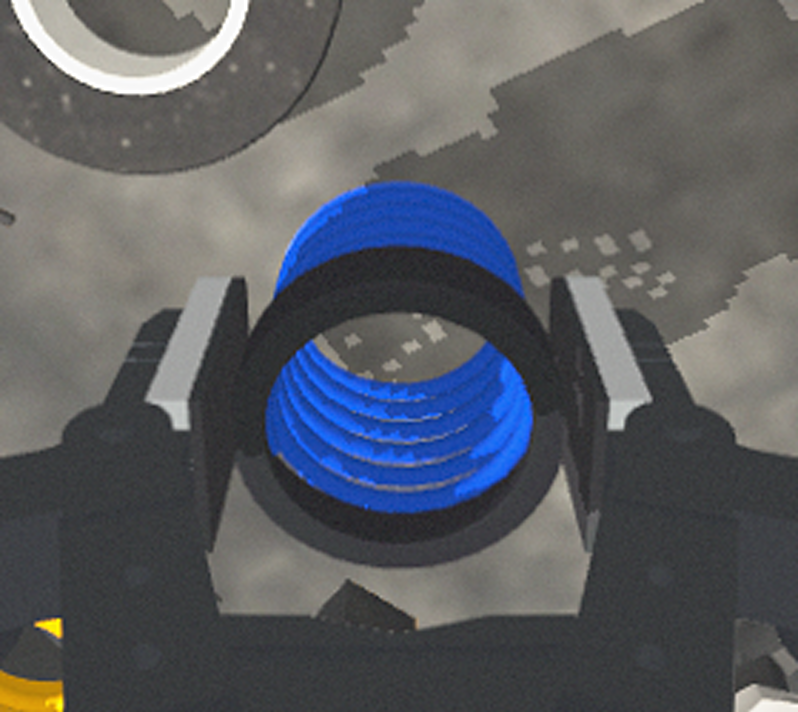

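```bash
python3 -c "
from h import *
import pickle
s=pickle.load(open('pics/w21.pkl','rb'))
f=lambda y:totool(onz('wrist',(180+400/2.85-.3,190+y/2.85-.3),s['position'][2]+5,s),s).round(2)
print(f(280),f(567),f(312),f(512))"; python3 d.py 553 -396 192
```

```text
[18.01  1.59 -5.17] [-29.25   1.64  -4.74] [13.27  1.59 -5.12] [-19.25   1.63  -4.83]
t 29.43 pos [379.2 -71.   42.3] yaw 144.5 j6 -2.46 F [-1.5  0.3 -1. ] w 46.4
delta mm [-331.5 -164.  -146.5]
```

```bash
python3 -c "
from h import *
import pickle
s=pickle.load(open('pics/w21.pkl','rb'))
print(calibration('wrist')['hand_eye'].round(4)); print(ray('wrist',(320.05,288),s)); print(s['position'],s['ee_rot'],np.linalg.norm(s['ee_rot']))
M=R.from_quat(s['ee_rot']).as_matrix();p,d=ray('wrist',(320.05,288),s);print(M.T@(p-s['position']),M.T@d)"
```

```text
[[ 6.000000e-04  9.549000e-01  2.971000e-01  7.618450e+01]
 [ 1.000000e+00 -1.000000e-04 -1.500000e-03  1.131500e+00]
 [-1.400000e-03  2.971000e-01 -9.549000e-01 -1.263067e+02]
 [ 0.000000e+00  0.000000e+00  0.000000e+00  1.000000e+00]]
(array([317.97438012, -24.96697162, 167.99004105]), array([ 0.36005394, -0.25504253, -0.89739315]))
[380.11545216 -71.01699094  42.38496396] [ 0.3049343   0.95236194 -0.00237566  0.00402065] 1.0
[  76.18449579    1.13152237 -126.30674868] [-0.43303832  0.00338262  0.90136916]
```

```bash
for i in 1 2 3; do python3 -c "
from h import *
print([calibration('wrist')['hand_eye'][:3,3].round(2) for _ in range(3)],calibration('top')['position'].round(1),calibration('wrist')['fx'],calibration('wrist')['cx'])"; done
```

```text
[array([  76.18,    1.13, -126.31]), array([  76.18,    1.13, -126.31]), array([  76.18,    1.13, -126.31])] [ 371.3 -176.   944.4] 353.23137382873676 319.38435326546085
[array([  76.18,    1.13, -126.31]), array([  76.18,    1.13, -126.31]), array([  76.18,    1.13, -126.31])] [ 371.3 -176.   944.4] 353.23137382873676 319.38435326546085
[array([  76.18,    1.13, -126.31]), array([  76.18,    1.13, -126.31]), array([  76.18,    1.13, -126.31])] [ 371.3 -176.   944.4] 353.23137382873676 319.38435326546085
```

```bash
python3 - <<'E'
t=open('h.py').read()
t=t.replace("T=c['hand_eye']; Rt","T=HE; Rt").replace("def K(c)","_a=np.arcsin(.2973)\nHE=np.array([[0,np.cos(_a),np.sin(_a),76.05],[1,0,0,0],[0,np.sin(_a),-np.cos(_a),-126.3],[0,0,0,1.]])\ndef K(c)",1)
open('h.py','w').write(t)
E
python3 -c "
from h import *
import pickle
L=lambda n:pickle.load(open(f'pics/{n}.pkl','rb'))
for n,uv,z in (('w1',(316.4,229.9),46),('w4',(321.1,157.7),113),('w7',(317.1,233),20),('w16',(231.5,241),20),('w4',(128,246),20),('w8',(97,285),20),('w16',(116,217),20),('w4',(236,270),20)):
  s=L(n);print(n,onz('wrist',uv,z,s).round(1),totool(onz('wrist',uv,z,s),s).round(1))
s=L('w9')
f=lambda uv,zt:totool(onz('wrist',uv,s['position'][2]-zt,s),s).round(2)
a=f((319.6,250+103/4-.4),.6);b=f((319.6,250+492/4-.4),.6);print(a,b,(a+b)/2,f((321.6,179.6),62.4))
"

```

```text
w1 [ 625.8 -234.    46. ] [  3.2  -2.2 123. ]
w4 [ 405.7 -382.4  113. ] [59.2  1.  77. ]
w7 [ 440.2 -261.5   20. ] [  0.8  -1.7 122.8]
w16 [ 402.2 -178.5   20. ] [-17.6 -75.3 160.1]
w4 [ 403.6 -188.3   20. ] [ -25.7 -173.6  170.2]
w8 [ 404.1 -179.2   20. ] [ 15.8 -90.2   0.3]
w16 [ 340.6 -258.7   20. ] [   4.  -174.2  160.1]
w4 [ 341.2 -266.9   20. ] [-48.6 -75.9 170. ]
[20.43  0.08  0.71] [-25.3    0.09   0.47] [-2.435  0.085  0.59 ] [48.82  1.18 62.67]
```

Request:
jog_arm:
  increments:
    - [0,0,-0.05,0]
    - [0,0,-0.1,0]
    - [0,0,-0.147,0]
    - [-0.055,-0.027,-0.15,0]
    - [-0.11,-0.054,-0.15,0]
    - [-0.165,-0.081,-0.15,0]
    - [-0.22,-0.108,-0.15,0]
    - [-0.275,-0.136,-0.15,0]
    - [-0.331,-0.164,-0.15,0]
    - [-0.331,-0.164,-0.15,0]

```text
clock: 30.68
position: [552.4, -398.3, 191.5]
ee_rot: [0.307, 0.952, -0.002, 0.001]
contact_force: [-0.4, 1.0, -1.3]
gripper_width: 46.5
```

Request:
jog_arm:
  increments:
    - [0,0,0,0]
    - [0,0,0,0]

```text
clock: 30.92
position: [551.6, -397.0, 191.0]
ee_rot: [0.307, 0.952, -0.002, 0.0]
contact_force: [0.2, 0.3, -0.6]
gripper_width: 46.4
```

```bash
python3 -c "
from h import *
im,s=snap('wrist','w22')
print(proj('wrist',(504.5,-361.3,113),s))";python3 d.py 553 -396 192
```

```text
[322.47808852 157.56062829]
t 30.98 pos [ 551.9 -397.   191.7] yaw 144.3 j6 -1.81 F [0.4 0.4 0.4] w 46.8
delta mm [-0.3  1.5 -0.3]
```

View pics/w22.png

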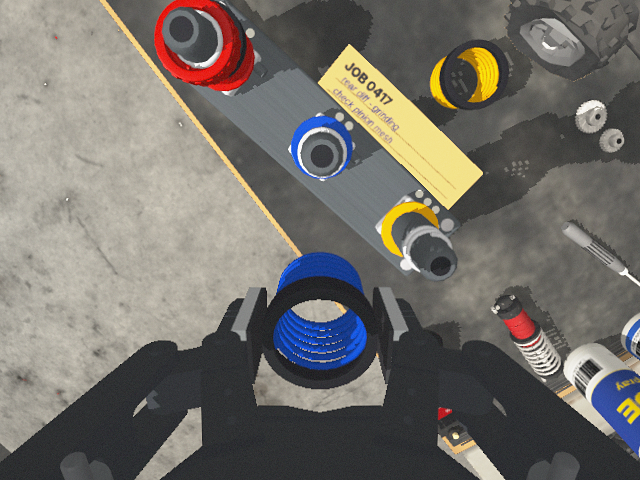

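```bash
cat > bore.py <<'E'
from h import *
import pickle
def bore(name,uv,r=12):
    b=cv2.imread(f'pics/{name}_raw.png',0).astype(float); x0,y0=int(uv[0])-r,int(uv[1])-r
    p=b[y0:y0+2*r+1,x0:x0+2*r+1]; m=(p<75).astype(np.uint8)
    n,l,st,ce=cv2.connectedComponentsWithStats(m); k=1+np.argmin([np.hypot(*(c-r))-0.02*s[4] for c,s in zip(ce[1:],st[1:])])
    return ce[k]+[x0,y0],st[k]
if __name__=='__main__':
    import sys
    n=sys.argv[1];uv=(float(sys.argv[2]),float(sys.argv[3])); c,st=bore(n,uv); s=pickle.load(open(f'pics/{n}.pkl','rb'))
    P=onz('wrist',c,113,s); print(c,st,'world',P.round(1),'tool',totool(P,s).round(2))
E
python3 bore.py w22 322 155; python3 bore.py w22 439 264;python3 -c "
from h import *
import pickle
s=pickle.load(open('pics/w21.pkl','rb'))
f=lambda y:totool(onz('wrist',(320,190+y/2.85-.3),s['position'][2]+5,s),s).round(2)
print(f(280),f(567))"
```

```text
[321.5175 155.685 ] [  1   2  22  23 400] world [ 503.3 -361.1  113. ] tool [60.22  1.21 77.93]
[440.15454545 265.36363636] [  3   4  22  20 330] world [ 601.2 -339.7  113. ] tool [-6.73 75.7  77.75]
[17.84  0.23 -5.16] [-29.43   0.26  -4.73]
```

Request:
jog_arm:
  increments:
    - [0.035,0.0005,0,0]
    - [0.0658,0.0009,0,0]
    - [0.0658,0.0009,0,0]
    - [0.0658,0.0009,0.02,0]
    - [0.0658,0.0009,0.035,0]
    - [0.0658,0.0009,0.045,0]
    - [0.0658,0.0009,0.055,0]
    - [0.0658,0.0009,0.065,0]

```text
clock: 31.98
position: [499.2, -358.3, 126.0]
ee_rot: [0.306, 0.952, -0.002, 0.001]
contact_force: [-1.0, -0.0, -0.2]
gripper_width: 46.5
```

```bash
python3 -c "
from h import *
im,s=snap('wrist','w23',(240,230,160,160),4)"; python3 d.py 503.3 -361 75
```

```text
t 32.02 pos [ 498.4 -357.8  124.4] yaw 144.3 j6 -1.84 F [-0.7  0.1 -2. ] w 46.7
delta mm [-5.9  0.5 49.4]
```

View pics/w23.png

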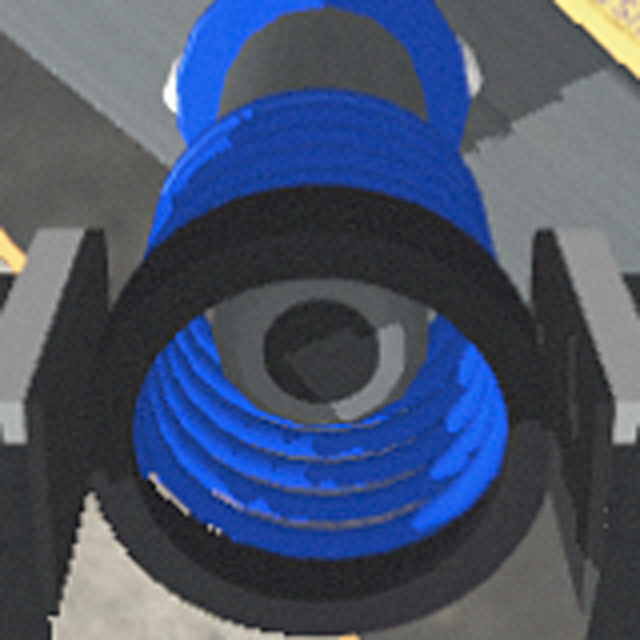

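Request:
jog_arm:
  increments:
    - [0,0,0.012,0]
    - [0,0,0.024,0]
    - [0,0,0.034,0]
    - [0,0,0.042,0]
    - [0,0,0.046,0]
    - [0,0,0.047,0]

```text
clock: 32.78
position: [498.2, -358.0, 77.2]
ee_rot: [0.307, 0.952, -0.002, -0.001]
contact_force: [0.7, -0.9, 0.2]
gripper_width: 46.8
```

Request:
jog_arm:
  increments:
    - [0,0,0,0]
    - [0,0,0,0]
    - [0,0,0,0]
  hand: 0.6

```text
clock: 33.15
position: [498.5, -358.1, 77.7]
ee_rot: [0.307, 0.952, -0.002, -0.0]
contact_force: [-0.3, -0.4, 0.2]
gripper_width: 68.4
```

```bash
python3 d.py 340.5 -262 190
```

```text
t 33.15 pos [ 498.5 -358.1   77.7] yaw 144.3 j6 -1.84 F [-0.3 -0.4  0.2] w 68.4
delta mm [ 184.3  -14.6 -112.4]
```

Request:
jog_arm:
  increments:
    - [0,0,-0.03,0]
    - [0,0,-0.08,-10]
    - [0.02,0,-0.112,-20]
    - [0.05,-0.004,-0.112,-30]
    - [0.08,-0.007,-0.112,-40]
    - [0.11,-0.01,-0.112,-50]
    - [0.14,-0.012,-0.112,-60]
    - [0.17,-0.0146,-0.1,-70]
    - [0.184,-0.0146,-0.08,-80]
    - [0.184,-0.0146,-0.07,-90]
  hand: 1

```text
clock: 34.4
position: [339.2, -261.6, 147.3]
ee_rot: [-0.459, 0.889, -0.001, -0.002]
contact_force: [1.1, 0.3, 0.1]
gripper_width: 85.4
```

Request:
jog_arm:
  increments:
    - [0,0,0,-10]
    - [0,0,0,-20]
    - [0,0,0,-30]
    - [0,0,0,-40]
    - [0,0,0,-50]
    - [0,0,0,-60]
    - [0,0,0,-70]
    - [0,0,0,-80]
    - [0,0,0,-90]
    - [0,0,0,-100]

```text
clock: 35.65
position: [339.3, -261.7, 147.6]
ee_rot: [0.976, -0.217, -0.0, 0.002]
contact_force: [0.1, -0.1, 0.5]
gripper_width: 85.4
```

Request:
jog_arm:
  increments:
    - [0,0,0,-10]
    - [0,0,0,-20]
    - [0,0,0,-30]
    - [0,0,0,-40]
    - [0,0,0,-50]
    - [0,0,0,-60]
    - [0,0,0,-70]
    - [0,0,0,-76]
    - [0,0,0,-76]

```text
clock: 36.78
position: [339.4, -261.7, 147.9]
ee_rot: [0.903, 0.43, -0.001, 0.001]
contact_force: [-0.1, 0.7, -0.5]
gripper_width: 85.4
```

```bash
python3 d.py 340.5 -262 190;  python3 -c "
from h import *
im,s=snap('wrist','w24')"
```

```text
t 36.77 pos [ 339.4 -261.7  147.9] yaw 50.9 j6 2.73 F [-0.1  0.7 -0.5] w 85.4
delta mm [  0.3   1.1 -42.1]
```

View pics/w24.png

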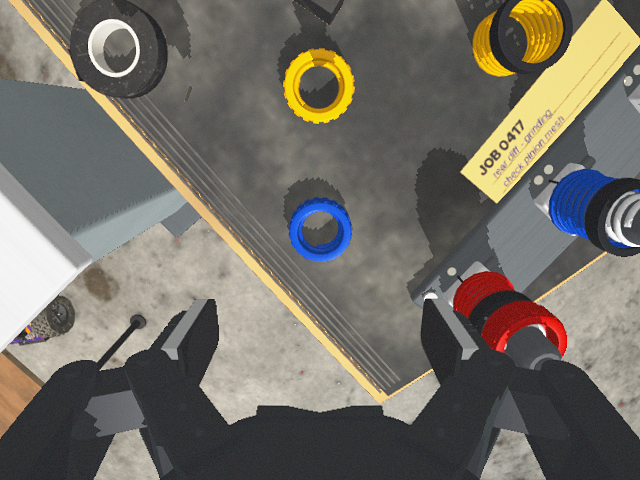

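```bash
python3 -c "
import cv2
b=cv2.imread('pics/w24_raw.png'); cv2.imwrite('pics/w24z.png',cv2.resize(b[190:270,280:360],None,fx=7,fy=7,interpolation=cv2.INTER_CUBIC))
"
```

```text
(no output)
```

View pics/w24z.png

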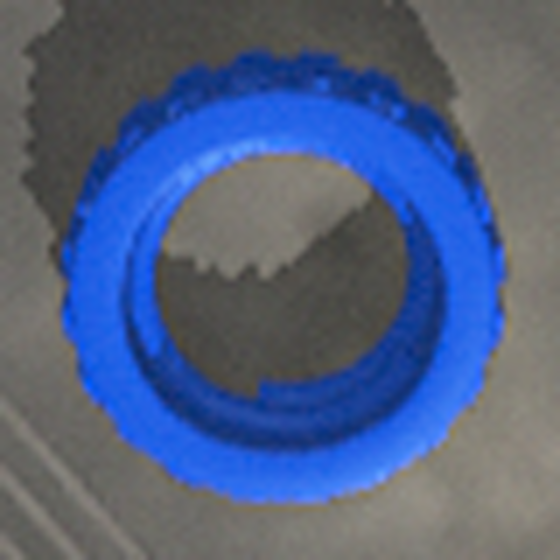

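```bash
python3 -c "
from h import *
import pickle
s=pickle.load(open('pics/w24.pkl','rb'))
P=onz('wrist',(320.2,232.1),20,s);print(P.round(1),totool(P,s).round(2))"
```

```text
[ 339.8 -262.5   20. ] [  0.     0.61 127.91]
```

Request:
jog_arm:
  increments:
    - [0,0.0006,0.045,0]
    - [0,0.0006,0.085,0]
    - [0,0.0006,0.11,0]
    - [0,0.0006,0.122,0]
    - [0,0.0006,0.127,0]
    - [0,0.0006,0.127,0]
  hand: 0.7

```text
clock: 37.58
position: [340.3, -262.6, 21.3]
ee_rot: [0.903, 0.429, -0.001, 0.002]
contact_force: [-0.2, -0.9, -0.5]
gripper_width: 72.8
```

Request:
jog_arm:
  increments:
    - [0,0,0,0]
    - [0,0,0,0]
    - [0,0,0,0]
    - [0,0,0,0]
    - [0,0,0,0]
  hand: -1

```text
clock: 38.2
position: [340.9, -262.8, 22.7]
ee_rot: [0.903, 0.429, 0.0, 0.002]
contact_force: [-1.5, 0.7, 8.9]
gripper_width: 45.7
```

```bash
python3 -c "
from h import *
s=read_state(); yw=np.radians(yaw(s)); d=np.array([np.cos(yw),np.sin(yw)])
A=np.array([503.5,-361.2])-50*d; print(A)
import subprocess; print(subprocess.run(['python3','d.py',str(A[0]),str(A[1]),'175'],capture_output=True,text=True).stdout)"
```

```text
[ 471.92173502 -399.96613446]
t 38.2 pos [ 340.9 -262.8   22.7] yaw 50.8 j6 2.72 F [-1.5  0.7  8.9] w 45.7
delta mm [ -23.8  188.9 -151.4]
```

Request:
jog_arm:
  increments:
    - [0,0,-0.05,0]
    - [0,0,-0.1,0]
    - [0,0.02,-0.15,0]
    - [-0.005,0.06,-0.155,0]
    - [-0.01,0.1,-0.155,0]
    - [-0.015,0.14,-0.155,0]
    - [-0.02,0.175,-0.155,0]
    - [-0.0238,0.1889,-0.155,0]
    - [-0.0238,0.1889,-0.153,0]
    - [-0.0238,0.1889,-0.153,0]

```text
clock: 39.45
position: [470.8, -399.0, 176.4]
ee_rot: [0.903, 0.429, -0.0, 0.002]
contact_force: [-0.3, -0.4, -0.5]
gripper_width: 45.3
```

```bash
python3 -c "
from h import *
im,s=snap('wrist','w25')
b=cv2.imread('pics/w25_raw.png'); z=lambda x,y,w,h,k:cv2.resize(b[y:y+h,x:x+w],None,fx=k,fy=k,interpolation=cv2.INTER_CUBIC)
print(proj('wrist',(503.5,-361.2,113),s))
cv2.imwrite('pics/w25z.png',np.hstack([z(250,250,140,140,4),z(280,110,80,140,4)]))"; python3 d.py 503.5 -361.2 113
```

```text
[321.81994297 177.18063868]
t 39.5 pos [ 471.  -399.   176.7] yaw 50.8 j6 2.9 F [-0.3 -0.8  0.1] w 45.4
delta mm [49.9  1.1 63.6]
```

View pics/w25z.png

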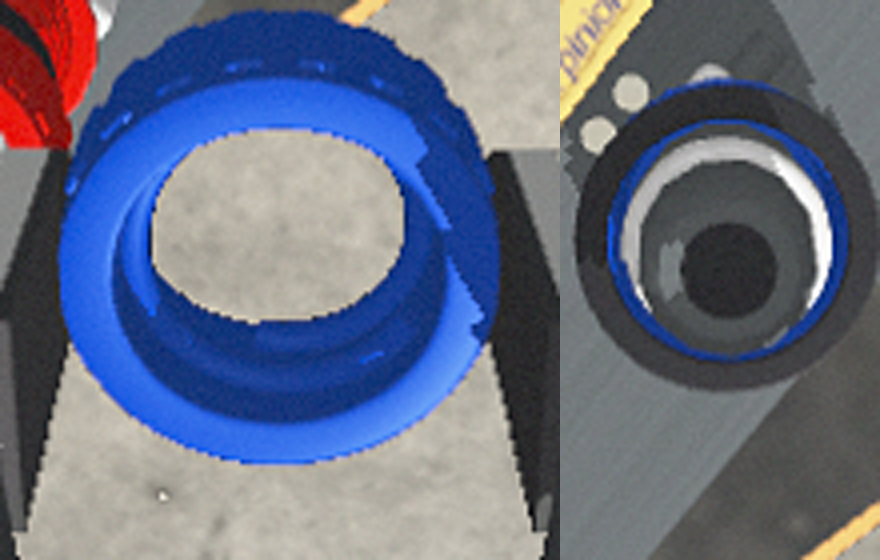

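```bash
python3 -c "
from h import *
import pickle
s=pickle.load(open('pics/w25.pkl','rb'))
f=lambda uv,zt:totool(onz('wrist',uv,s['position'][2]-zt,s),s).round(2)
a=f((319.5,250+78/4-.4),2.7);b=f((319.5,250+463/4-.4),2.7);print(a,b,(a+b)/2)
a=f((250+60/4-.4,318),2.7);b=f((250+498/4-.4,318),2.7);print((a+b)/2,b-a)
s=pickle.load(open('pics/w25.pkl','rb'));print(f((321.6,177.1),s['position'][2]-113))
"
```

```text
[22.25  0.05  2.66] [-23.26   0.05   2.74] [-0.505  0.05   2.7  ]
[0.28 0.   2.7 ] [-0.08 45.42  0.14]
[50.07  1.19 63.31]
```

Request:
jog_arm:
  increments:
    - [0.03,0.0007,0,0]
    - [0.0499,0.0012,0.0,0]
    - [0.0499,0.0012,0.02,0]
    - [0.0499,0.0012,0.033,0]
    - [0.0499,0.0012,0.036,0]
    - [0.0499,0.0012,0.036,0]

```text
clock: 40.25
position: [503.5, -361.4, 140.8]
ee_rot: [0.903, 0.429, -0.0, 0.002]
contact_force: [0.4, -0.3, -0.4]
gripper_width: 45.1
```

```bash
python3 -c "
from h import *
im,s=snap('wrist','w26',(250,250,140,140),5)"; python3 d.py 503.5 -361.2 113
```

```text
t 40.3 pos [ 503.7 -361.5  141.1] yaw 50.8 j6 2.82 F [ 0.3 -0.8 -0.3] w 45.5
delta mm [ 0.2 -0.5 28.1]
```

View pics/w26.png

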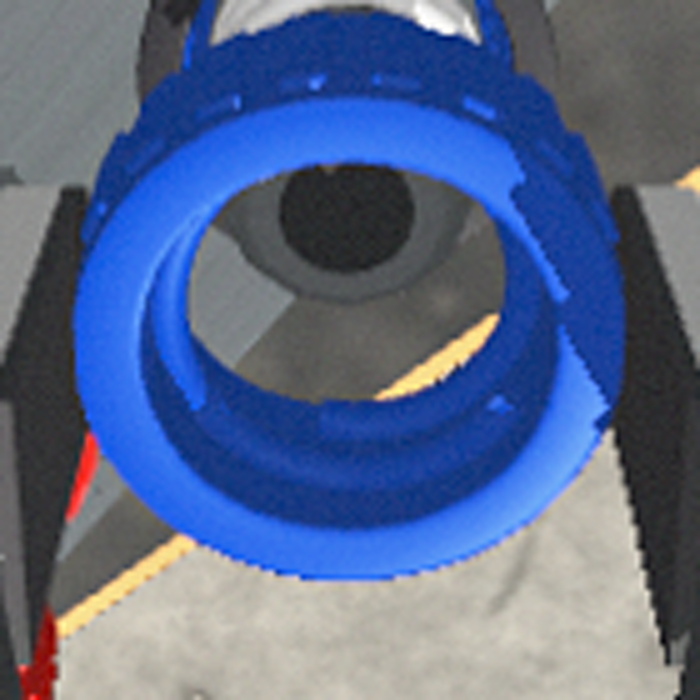

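```bash
python3 -c "
from h import *
import pickle
s=pickle.load(open('pics/w26.pkl','rb'))
f=lambda uv,z:totool(onz('wrist',uv,z,s),s).round(2)
print(f((318.9,250+272/5-.4),113)+[6.5,0,0],f((318.9,250+298/5-.4),113))
h=s['position'][2]-2.7
a=f((319.5,250+97/5-.4),h);b=f((319.5,250+580/5-.4),h);print(a,b,(a+b)/2)
s=pickle.load(open('pics/w10.pkl','rb'))
print('red',f((319.7,250+312/5-.4),113)+[6.5,0,0],f((319,250+338/5-.4),113))
"
```

```text
[-0.1  -0.24 27.77] [-9.46 -0.24 27.78]
[22.3   0.05  2.66] [-23.39   0.05   2.74] [-0.545  0.05   2.7  ]
red [-3.31  0.15 25.65] [-12.67  -0.19  25.64]
```

Request:
jog_arm:
  increments:
    - [0.0004,-0.0003,0.004,0]
    - [0.0004,-0.0003,0.008,0]
    - [0.0004,-0.0003,0.012,0]
    - [0.0004,-0.0003,0.016,0]
    - [0.0004,-0.0003,0.02,0]
    - [0.0004,-0.0003,0.024,0]
    - [0.0004,-0.0003,0.027,0]
    - [0.0004,-0.0003,0.029,0]
    - [0.0004,-0.0003,0.029,0]

```text
clock: 41.42
position: [503.7, -361.1, 112.0]
ee_rot: [0.903, 0.429, 0.0, 0.002]
contact_force: [0.2, 0.1, -1.2]
gripper_width: 45.5
```

Request:
jog_arm:
  increments:
    - [0,0,0.001,0]
    - [0,0,0.002,0]
    - [0,0,0.003,0]
    - [0,0,0.003,0]

```text
clock: 41.92
position: [503.7, -361.1, 108.9]
ee_rot: [0.903, 0.429, 0.0, 0.002]
contact_force: [0.3, 0.0, -1.2]
gripper_width: 45.4
```

Request:
jog_arm:
  increments:
    - [0,0,0.001,0]
    - [0,0,0.002,0]
    - [0,0,0.003,0]
    - [0,0,0.003,0]

```text
clock: 42.42
position: [503.6, -361.1, 105.8]
ee_rot: [0.903, 0.429, -0.0, 0.002]
contact_force: [1.1, 0.3, -1.5]
gripper_width: 45.6
```

Request:
jog_arm:
  increments:
    - [0,0,0.001,0]
    - [0,0,0.002,0]
    - [0,0,0.002,0]

```text
clock: 42.8
position: [503.8, -361.3, 104.6]
ee_rot: [0.903, 0.429, 0.0, 0.003]
contact_force: [-1.4, 0.8, 5.3]
gripper_width: 45.2
```

Request:
jog_arm:
  increments:
    - [0,0,0,10]
    - [0,0,0.0002,20]
    - [0,0,0.0004,30]
    - [0,0,0.0006,40]
    - [0,0,0.0009,50]
    - [0,0,0.0011,60]
    - [0,0,0.0013,70]
    - [0,0,0.0015,80]
    - [0,0,0.0018,90]
    - [0,0,0.002,100]

```text
clock: 44.05
position: [504.0, -361.5, 102.5]
ee_rot: [0.908, -0.418, 0.002, 0.002]
contact_force: [0.7, -1.0, 0.6]
gripper_width: 45.5
```

Request:
jog_arm:
  increments:
    - [0,0,0.0002,10]
    - [0,0,0.0004,20]
    - [0,0,0.0006,30]
    - [0,0,0.0009,40]
    - [0,0,0.0011,50]
    - [0,0,0.0013,60]
    - [0,0,0.0015,70]
    - [0,0,0.0018,80]
    - [0,0,0.002,90]
    - [0,0,0.0022,100]

```text
clock: 45.3
position: [503.9, -362.0, 100.7]
ee_rot: [-0.261, 0.965, -0.003, 0.001]
contact_force: [-1.4, -0.0, 3.5]
gripper_width: 45.4
```

```bash
python3 d.py 503.7 -361.2 98.5
```

```text
t 45.3 pos [ 503.9 -362.   100.7] yaw -149.8 j6 -0.69 F [-1.4 -0.   3.5] w 45.4
delta mm [-0.3  0.8  2.2]
```

Request:
jog_arm:
  increments:
    - [0,0,0.0002,10]
    - [0,0,0.0004,20]
    - [0,0,0.0006,30]
    - [0,0,0.0009,40]
    - [0,0,0.0011,50]
    - [0,0,0.0013,60]
    - [0,0,0.0015,70]
    - [0,0,0.0018,80]
    - [0,0,0.002,90]
    - [0,0,0.0022,100]

```text
clock: 46.55
position: [503.7, -362.0, 99.1]
ee_rot: [0.574, 0.819, -0.002, 0.003]
contact_force: [-2.5, 1.3, 4.8]
gripper_width: 45.4
```

Request:
jog_arm:
  increments:
    - [0,0,0.0002,10]
    - [0,0,0.0004,20]
    - [0,0,0.0006,30]
    - [0,0,0.0006,30]

```text
clock: 47.05
position: [504.0, -362.0, 99.1]
ee_rot: [0.766, 0.643, -0.001, 0.003]
contact_force: [-1.2, 2.4, 4.9]
gripper_width: 45.5
```

Request:
jog_arm:
  increments:
    - [0,0,0,0]
    - [0,0,0,0]
    - [0,0,0,0]
  hand: 0.8

```text
clock: 47.42
position: [503.9, -362.0, 98.6]
ee_rot: [0.766, 0.643, -0.001, 0.003]
contact_force: [-0.8, -0.2, -0.0]
gripper_width: 76.6
```

Request:
jog_arm:
  increments:
    - [0,0,-0.02,0]
    - [0,0,-0.05,0]
    - [0.045,0,-0.05,0]
    - [0.045,0,-0.05,0]
    - [0.045,0,-0.05,0]
  hand: 1

```text
clock: 48.05
position: [511.5, -317.4, 148.2]
ee_rot: [0.766, 0.643, -0.001, 0.003]
contact_force: [0.1, 0.2, 0.3]
gripper_width: 85.3
```

```bash
python3 d.py 503.7 -361.2 113;python3 -c "
from h import *
im,s=snap('wrist','w27',(240,240,160,160),5)
im,s=snap('side','s27',(280,250,180,180),4)"
```

```text
t 48.05 pos [ 511.5 -317.4  148.2] yaw 80.1 j6 -3.03 F [0.1 0.2 0.3] w 85.3
delta mm [-44.3  -0.3  35.4]
```

View pics/w27.png

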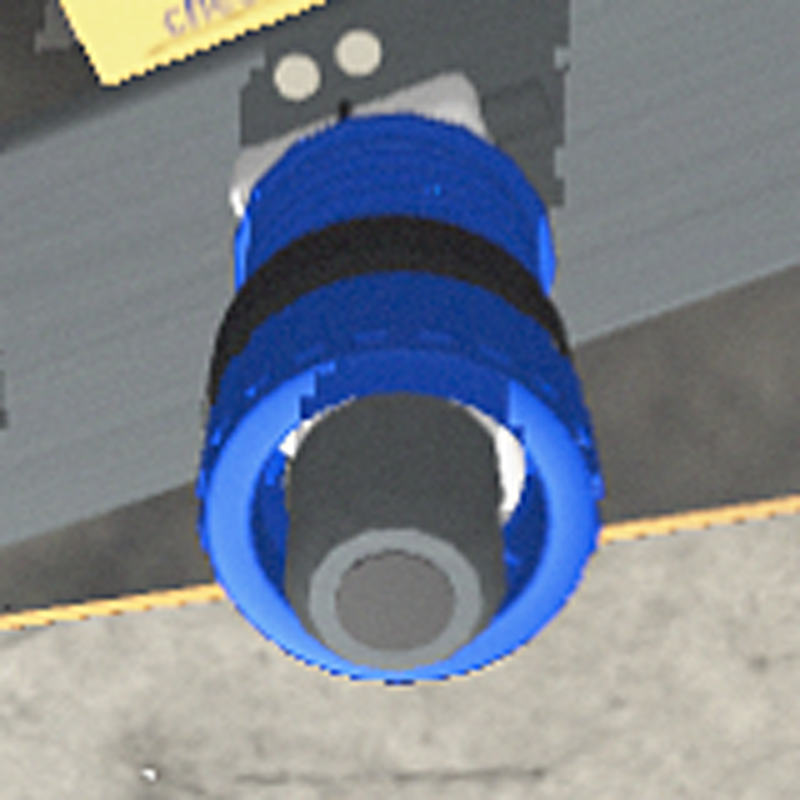

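View pics/s27.png

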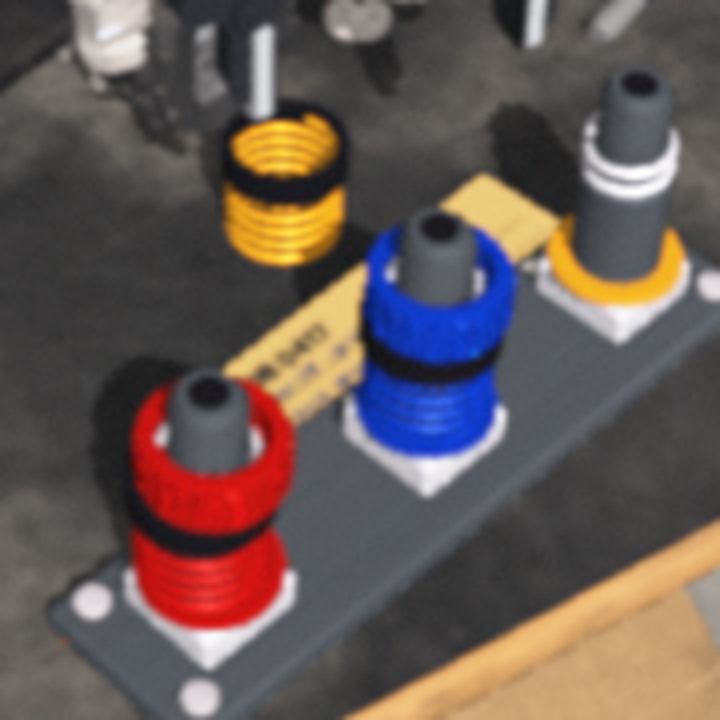

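```bash
python3 -c "
from ch import *
collar_h('w15',(240,240),5,(389,617),346,686,400)
collar_h('w27',(240,240),5,(395,600),345,684,400)" | grep -E "tip tool|^(92|94|96|98|100) "
```

```text
tip tool [-45.55  -1.07  33.7 ]
92 mid-tip -2.47 dia 47.8
94 mid-tip -1.09 dia 47.3
96 mid-tip 0.28 dia 46.8
98 mid-tip 1.66 dia 46.2
100 mid-tip 3.03 dia 45.7
tip tool [-44.65  -0.43  35.43]
92 mid-tip -4.35 dia 48.2
94 mid-tip -2.97 dia 47.6
96 mid-tip -1.6 dia 47.1
98 mid-tip -0.23 dia 46.6
100 mid-tip 1.15 dia 46.0
```

Request:
jog_arm:
  increments:
    - [-0.03,-0.0004,0,-10]
    - [-0.0449,-0.0004,0,-20]
    - [-0.0449,-0.0004,0,-30]
    - [-0.0449,-0.0004,0,-40]
    - [-0.0449,-0.0004,0,-50]
    - [-0.0449,-0.0004,0.01,-60]
    - [-0.0449,-0.0004,0.02,-70]
    - [-0.0449,-0.0004,0.03,-80]
    - [-0.0449,-0.0004,0.04,-90]
    - [-0.0449,-0.0004,0.048,-100]
  hand: 0.7

```text
clock: 49.4
position: [502.7, -363.1, 99.3]
ee_rot: [-0.003, 1.0, -0.003, 0.001]
contact_force: [-0.3, -0.1, -0.4]
gripper_width: 72.6
```

```bash
python3 d.py 503.8 -361.8 99
```

```text
t 49.4 pos [ 502.7 -363.1   99.3] yaw -179.7 j6 -1.21 F [-0.3 -0.1 -0.4] w 72.6
delta mm [-1.1  1.3  0.3]
```

Request:
jog_arm:
  increments:
    - [-0.0011,0.0013,0.0,0]
    - [-0.0011,0.0013,0.0,0]

```text
clock: 49.65
position: [503.8, -362.3, 99.2]
ee_rot: [-0.001, 1.0, -0.003, 0.001]
contact_force: [0.2, -0.7, 0.6]
gripper_width: 72.5
```

Request:
jog_arm:
  increments:
    - [0,0,0,0]
    - [0,0,0,0]
    - [0,0,0,0]
    - [0,0,0,0]
  hand: -1

```text
clock: 50.15
position: [504.0, -362.6, 99.8]
ee_rot: [-0.001, 1.0, -0.003, 0.001]
contact_force: [-0.4, -0.6, 3.7]
gripper_width: 45.1
```

Request:
jog_arm:
  increments:
    - [0,0,0.0002,10]
    - [0,0,0.0004,20]
    - [0,0,0.0006,30]
    - [0,0,0.0009,40]
    - [0,0,0.0011,50]
    - [0,0,0.0013,60]
    - [0,0,0.0015,70]
    - [0,0,0.0018,80]
    - [0,0,0.002,90]
    - [0,0,0.0022,98]

```text
clock: 51.4
position: [503.4, -362.0, 97.9]
ee_rot: [0.755, 0.655, -0.002, 0.002]
contact_force: [-1.4, 1.6, 4.3]
gripper_width: 44.8
```

Request:
jog_arm:
  increments:
    - [0,0,0,0]
    - [0,0,0,0]
    - [0,0,0,0]
  hand: 0.8

```text
clock: 51.78
position: [503.4, -362.0, 97.8]
ee_rot: [0.755, 0.656, -0.002, 0.002]
contact_force: [-0.1, 0.3, 0.4]
gripper_width: 76.9
```

Request:
jog_arm:
  increments:
    - [0,0,-0.02,0]
    - [0,0,-0.05,0]
    - [0.045,0,-0.05,0]
    - [0.045,0,-0.05,0]
    - [0.045,0,-0.05,0]
  hand: 1

```text
clock: 52.4
position: [509.7, -317.2, 147.4]
ee_rot: [0.755, 0.656, -0.002, 0.002]
contact_force: [-0.3, -0.4, 0.4]
gripper_width: 85.4
```

```bash
python3 d.py 503.7 -361.2 113;python3 -c "
from h import *
im,s=snap('wrist','w28',(240,240,160,160),5)"
```

```text
t 52.4 pos [ 509.7 -317.2  147.4] yaw 82.0 j6 -3.0 F [-0.3 -0.4  0.4] w 85.4
delta mm [-44.2   0.1  34.7]
```

View pics/w28.png

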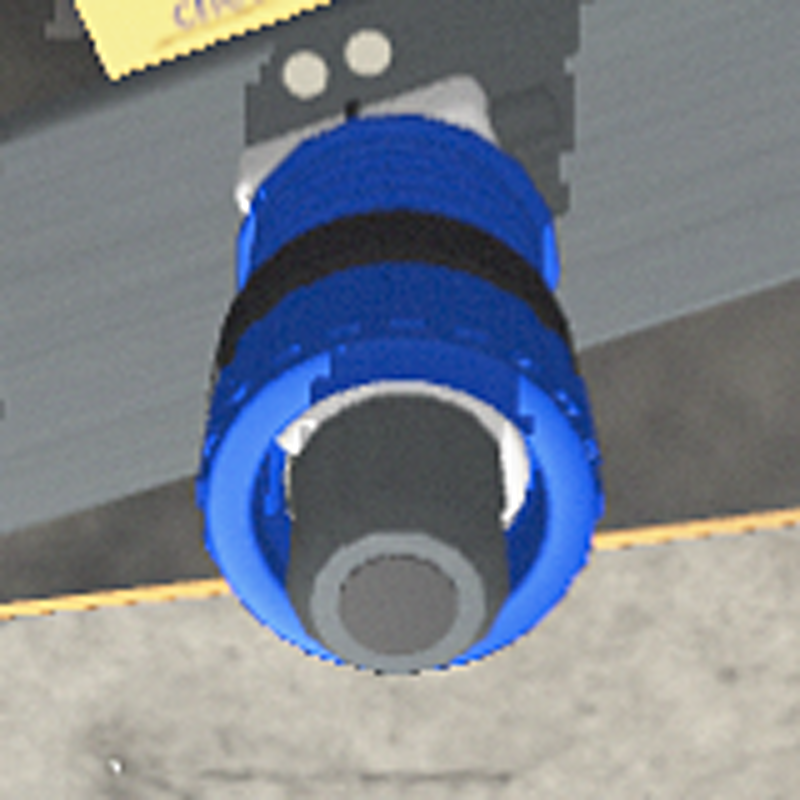

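```bash
python3 -c "
from ch import *
collar_h('w28',(240,240),5,(399,604),335,672,402)" | grep -E "tip tool|^(92|94|96|98|100) "; python3 - <<'E'
from h import *
im,s=snap('top','t29',(190,160,250,200),3.2)
E
```

```text
tip tool [-4.459e+01  1.000e-02  3.466e+01]
92 mid-tip -2.3 dia 47.4
94 mid-tip -0.95 dia 46.9
96 mid-tip 0.41 dia 46.4
98 mid-tip 1.77 dia 45.8
100 mid-tip 3.12 dia 45.3
```

View pics/t29.png

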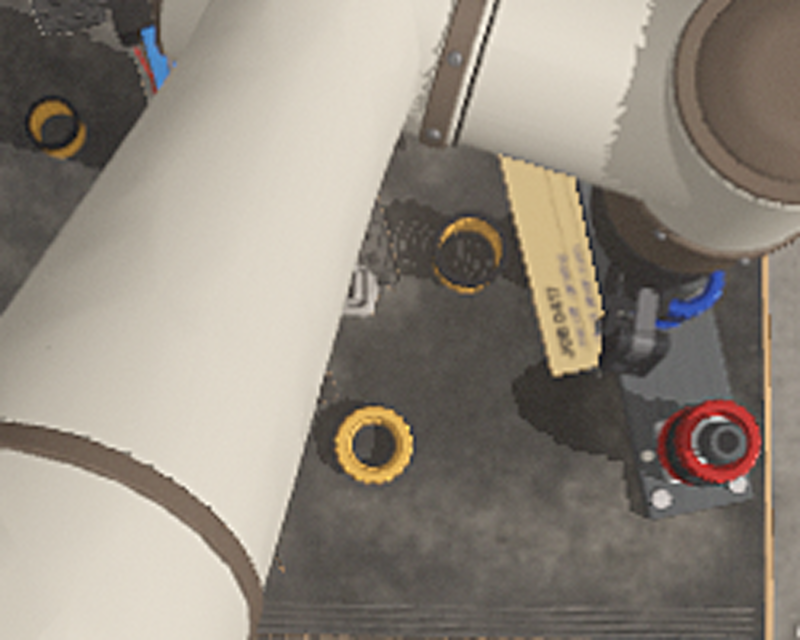

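```bash
python3 -c "
from h import *
P=onz('top',(336,239),46);print(P);s=read_state();print(totool([P[0],P[1],165],s))"
```

```text
[ 520.32465264 -238.48371472   46.        ]
[ 79.90706201  -0.47354929 -18.25897453]
```

Request:
jog_arm:
  increments:
    - [0.02,0,-0.02,-10]
    - [0.05,0,-0.02,-20]
    - [0.08,0,-0.02,-30]
    - [0.08,0,-0.018,-40]
    - [0.08,0,-0.018,-50]
    - [0.08,0,-0.018,-60]
    - [0.08,0,-0.018,-70]
    - [0.08,0,-0.018,-80]
    - [0.08,0,-0.018,-90]
    - [0.08,0,-0.018,-100]

```text
clock: 53.75
position: [520.7, -239.3, 164.4]
ee_rot: [-0.019, 1.0, -0.003, -0.0]
contact_force: [1.4, 0.8, 0.0]
gripper_width: 85.3
```

Request:
jog_arm:
  increments:
    - [0,0,0,-10]
    - [0,0,0,-20]
    - [0,0,0,-30]
    - [0,0,0,-40]
    - [0,0,0,-50]
    - [0,0,0,-60]
    - [0,0,0,-70]
    - [0,0,0,-80]
    - [0,0,0,-90]
    - [0,0,0,-100]

```text
clock: 55.0
position: [520.5, -240.1, 164.0]
ee_rot: [0.78, -0.626, 0.001, 0.002]
contact_force: [0.3, 0.0, -0.2]
gripper_width: 85.2
```

```bash
python3 d.py 520 -238 165;python3 -c "
from h import *
im,s=snap('wrist','w30')"
```

```text
t 55.0 pos [ 520.5 -240.1  164. ] yaw -77.5 j6 0.36 F [ 0.3  0.  -0.2] w 85.2
delta mm [-2.2  0.  -1. ]
```

View pics/w30.png

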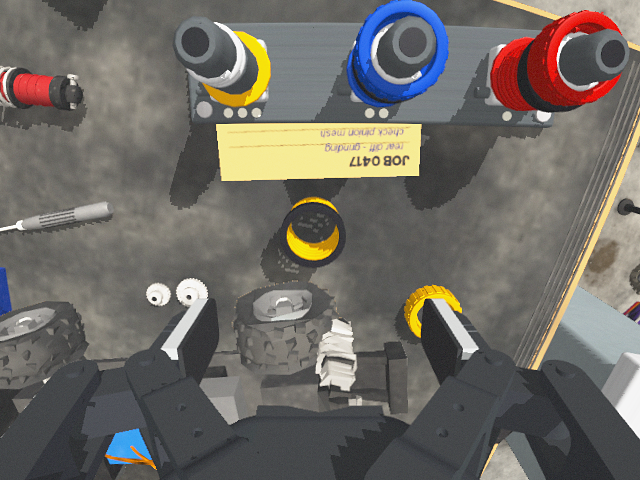

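```bash
python3 -c "
import cv2
b=cv2.imread('pics/w30_raw.png'); cv2.imwrite('pics/w30z.png',cv2.resize(b[185:285,265:365],None,fx=6,fy=6,interpolation=cv2.INTER_CUBIC))
"
```

```text
(no output)
```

View pics/w30z.png

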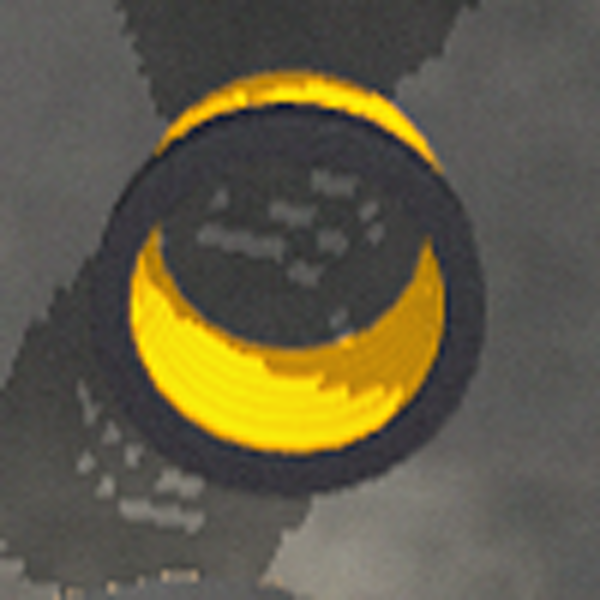

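```bash
python3 -c "
from h import *
import pickle
s=pickle.load(open('pics/w30.pkl','rb'))
P=onz('wrist',(312.6,235.4),46,s);print(P,totool(P,s))"
```

```text
[ 525.22487396 -240.16952938   46.        ] [  0.48571247  -4.91100456 117.96706022]
```

Request:
jog_arm:
  increments:
    - [0.0005,-0.0049,0.04,0]
    - [0.0005,-0.0049,0.08,0]
    - [0.0005,-0.0049,0.11,0]
    - [0.0005,-0.0049,0.123,0]
    - [0.0005,-0.0049,0.123,0]

```text
clock: 55.68
position: [525.0, -240.6, 40.4]
ee_rot: [0.78, -0.625, 0.001, 0.003]
contact_force: [0.4, 0.0, -0.0]
gripper_width: 85.4
```

Request:
jog_arm:
  increments:
    - [0,0,0,0]
    - [0,0,0,0]
    - [0,0,0,0]
    - [0,0,0,0]
    - [0,0,0,0]
  hand: -1

```text
clock: 56.3
position: [525.7, -240.7, 41.0]
ee_rot: [0.781, -0.625, 0.001, 0.003]
contact_force: [1.2, -1.0, 2.6]
gripper_width: 46.5
```

```bash
python3 -c "
from h import *
im,s=snap('wrist','w31',(180,190,280,250),2.85)
s=read_state(); yw=np.radians(yaw(s)); d=np.array([np.cos(yw),np.sin(yw)])
A=np.array([601,-340.3])-60*d; print(A, totool([A[0],A[1],192],s))"; python3 d.py 525 -240 40
```

```text
[ 587.90069308 -281.74738983] [  54.43781791  -51.37972153 -150.90195878]
t 56.35 pos [ 525.7 -240.7   40.9] yaw -77.4 j6 0.36 F [ 1.2 -1.1  3.3] w 46.4
delta mm [-0.9  0.5  0.9]
```

View pics/w31.png

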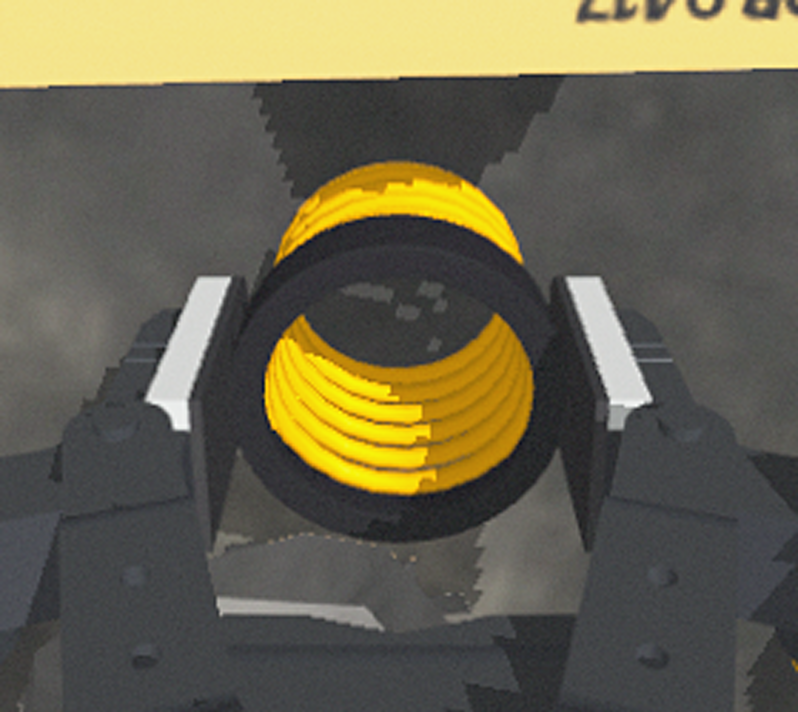

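Request:
jog_arm:
  increments:
    - [0,0,-0.05,0]
    - [0,0,-0.1,0]
    - [0,0,-0.15,0]
    - [0.03,-0.03,-0.151,0]
    - [0.0544,-0.0514,-0.151,0]
    - [0.0544,-0.0514,-0.151,0]
    - [0.0544,-0.0514,-0.151,0]

```text
clock: 57.22
position: [586.9, -281.3, 190.8]
ee_rot: [0.78, -0.625, -0.0, 0.003]
contact_force: [0.0, 0.0, -0.9]
gripper_width: 46.6
```

```bash
python3 -c "
from h import *
import pickle
im,s=snap('wrist','w32')
print(proj('wrist',(601,-340.3,113),s))
s=pickle.load(open('pics/w31.pkl','rb'))
f=lambda y:totool(onz('wrist',(320,190+y/2.85-.3),s['position'][2]+5,s),s).round(2)
print((f(247)+f(541))/2)"
```

```text
[317.16278381 155.35895787]
[-0.94   0.245 -5.005]
```

View pics/w32.png

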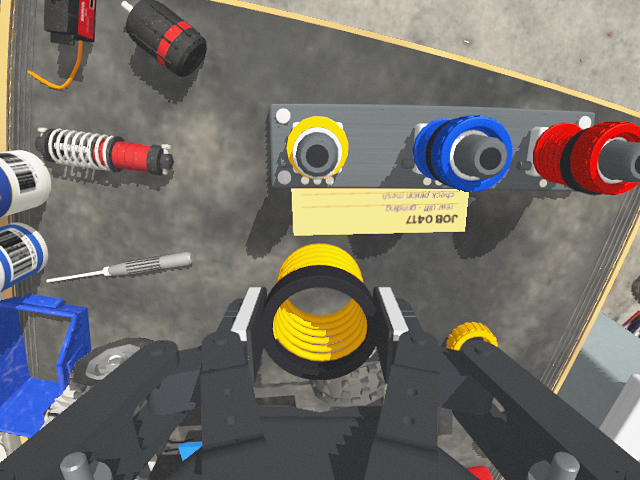

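```bash
python3 bore.py w32 318 153; python3 d.py 601 -340 113
```

```text
[316.66233766 155.30909091] [  0   4  22  21 385] world [ 601.3 -340.3  113. ] tool [60.42 -1.55 78.06]
t 57.27 pos [ 586.9 -281.2  191.3] yaw -77.4 j6 0.41 F [-0.1 -0.  -0.2] w 46.4
delta mm [60.2 -1.3 78.5]
```

Request:
jog_arm:
  increments:
    - [0.03,-0.001,0,0]
    - [0.0606,-0.0017,0,0]
    - [0.0606,-0.0017,0,0]
    - [0.0606,-0.0017,0.02,0]
    - [0.0606,-0.0017,0.035,0]
    - [0.0606,-0.0017,0.045,0]
    - [0.0606,-0.0017,0.055,0]
    - [0.0606,-0.0017,0.065,0]

```text
clock: 58.28
position: [601.8, -340.2, 126.2]
ee_rot: [0.781, -0.625, 0.001, 0.003]
contact_force: [-0.2, 0.4, 0.1]
gripper_width: 46.3
```

```bash
python3 -c "
from h import *
im,s=snap('wrist','w33',(240,230,160,160),4)"; python3 d.py 601 -340 75
```

```text
t 58.33 pos [ 600.9 -339.8  124.5] yaw -77.4 j6 0.5 F [-0.2  0.6 -2.5] w 46.8
delta mm [ 0.1 -0.3 49.5]
```

View pics/w33.png

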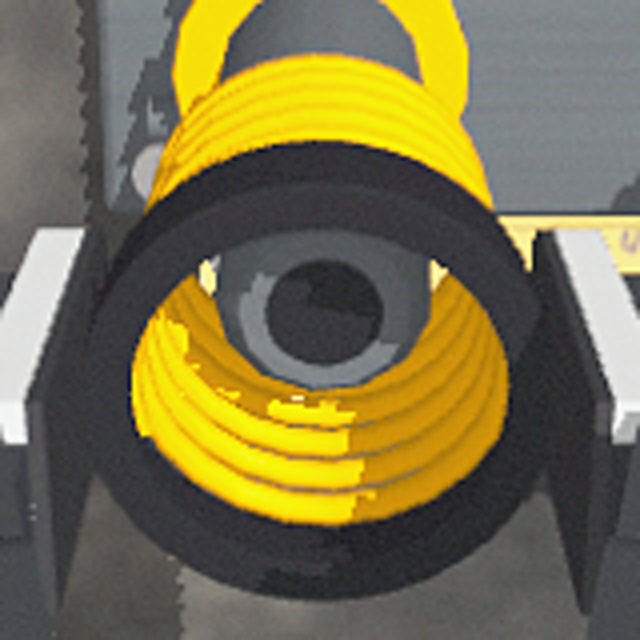

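Request:
jog_arm:
  increments:
    - [0,0,0.012,0]
    - [0,0,0.024,0]
    - [0,0,0.034,0]
    - [0,0,0.042,0]
    - [0,0,0.046,0]
    - [0,0,0.047,0]

```text
clock: 59.08
position: [600.7, -340.0, 77.3]
ee_rot: [0.78, -0.625, -0.001, 0.003]
contact_force: [-1.2, -0.6, -0.8]
gripper_width: 46.5
```

Request:
jog_arm:
  increments:
    - [0,0,0,0]
    - [0,0,0,0]
    - [0,0,0,0]
  hand: 0.6

```text
clock: 59.45
position: [600.9, -340.1, 77.8]
ee_rot: [0.78, -0.625, -0.001, 0.003]
contact_force: [-0.2, 0.5, -0.6]
gripper_width: 68.3
```

```bash
python3 d.py 404 -181.5 142
```

```text
t 59.45 pos [ 600.9 -340.1   77.8] yaw -77.4 j6 0.5 F [-0.2  0.5 -0.6] w 68.3
delta mm [-197.5  157.9  -63.9]
```

Request:
jog_arm:
  increments:
    - [0,0,-0.04,0]
    - [0,0,-0.09,-5]
    - [-0.03,0.02,-0.11,-15]
    - [-0.07,0.055,-0.11,-25]
    - [-0.11,0.09,-0.11,-35]
    - [-0.15,0.12,-0.1,-45]
    - [-0.19,0.15,-0.08,-55]
    - [-0.1975,0.158,-0.065,-65]
    - [-0.1975,0.158,-0.065,-75]
    - [-0.1975,0.158,-0.065,-85]
  hand: 1

```text
clock: 60.7
position: [403.9, -181.4, 143.4]
ee_rot: [0.998, 0.069, -0.002, 0.002]
contact_force: [0.5, 0.3, 0.4]
gripper_width: 85.6
```

Request:
jog_arm:
  increments:
    - [0,0,0,-10]
    - [0,0,0,-20]
    - [0,0,0,-30]
    - [0,0,0,-38]
    - [0,0,0,-38]

```text
clock: 61.32
position: [404.1, -181.4, 143.8]
ee_rot: [0.921, 0.39, -0.002, 0.001]
contact_force: [0.6, 0.4, -0.8]
gripper_width: 85.2
```

```bash
python3 d.py 404 -181.5 142; python3 -c "
from h import *
im,s=snap('wrist','w34',(250,160,140,140),5)"
```

```text
t 61.33 pos [ 404.1 -181.4  143.8] yaw 45.9 j6 2.42 F [ 0.6  0.4 -0.8] w 85.2
delta mm [-0.1  0.   1.8]
```

View pics/w34.png

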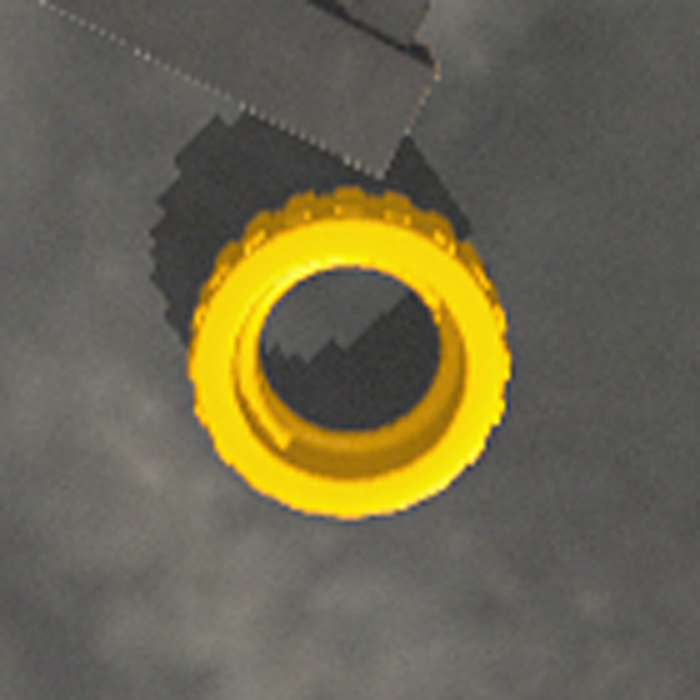

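```bash
python3 -c "
from h import *
import pickle
s=pickle.load(open('pics/w34.pkl','rb'))
P=onz('wrist',(319.8,233.3),20,s);print(P.round(1),totool(P,s).round(2))"
```

```text
[ 404.1 -181.9   20. ] [  0.31   0.31 123.8 ]
```

Request:
jog_arm:
  increments:
    - [0,0.0003,0.045,0]
    - [0,0.0003,0.085,0]
    - [0,0.0003,0.11,0]
    - [0,0.0003,0.12,0]
    - [0,0.0003,0.1235,0]
    - [0,0.0003,0.1235,0]
  hand: 0.7

```text
clock: 62.12
position: [404.5, -182.2, 20.9]
ee_rot: [0.921, 0.389, -0.002, 0.002]
contact_force: [-0.1, -0.3, 0.7]
gripper_width: 72.6
```

Request:
jog_arm:
  increments:
    - [0,0,0,0]
    - [0,0,0,0]
    - [0,0,0,0]
    - [0,0,0,0]
    - [0,0,0,0]
  hand: -1

```text
clock: 62.75
position: [405.2, -182.3, 22.1]
ee_rot: [0.921, 0.389, -0.001, 0.002]
contact_force: [-0.4, 1.0, 6.8]
gripper_width: 45.0
```

```bash
python3 -c "
from h import *
s=read_state(); yw=np.radians(yaw(s)); d=np.array([np.cos(yw),np.sin(yw)])
A=np.array([601,-340.4])-50*d; print(A, totool([A[0],A[1],176],s), s['position'],s['contact_force'],s['gripper_width'],s['joints'][5])"
```

```text
[ 566.15967577 -376.26295871] [ -27.42454198  251.22598432 -152.86653138] [ 405.15531756 -182.2604635    22.13185642] [-0.40146027  0.99552584  6.84919022] 44.95892598638729 2.4129254917272
```

Request:
jog_arm:
  increments:
    - [0,0,-0.05,0]
    - [0,0,-0.1,0]
    - [0,0,-0.15,0]
    - [-0.006,0.05,-0.158,0]
    - [-0.011,0.1,-0.158,0]
    - [-0.016,0.15,-0.158,0]
    - [-0.022,0.2,-0.158,0]
    - [-0.0274,0.251,-0.155,0]
    - [-0.0274,0.251,-0.154,0]
    - [-0.0274,0.251,-0.154,0]

```text
clock: 64.0
position: [565.2, -375.6, 176.4]
ee_rot: [0.921, 0.389, -0.001, 0.001]
contact_force: [-0.0, 0.0, -1.2]
gripper_width: 45.1
```

```bash
python3 -c "
from h import *
im,s=snap('wrist','w35')
b=cv2.imread('pics/w35_raw.png'); z=lambda x,y,w,h,k:cv2.resize(b[y:y+h,x:x+w],None,fx=k,fy=k,interpolation=cv2.INTER_CUBIC)
cv2.imwrite('pics/w35z.png',np.hstack([z(250,250,140,140,4),z(280,110,80,140,4)]))"; python3 d.py 601 -340.4 113
```

```text
t 64.05 pos [ 565.2 -375.3  177.1] yaw 45.8 j6 2.72 F [-0.3  0.  -0.1] w 44.8
delta mm [50.2  1.2 64. ]
```

View pics/w35z.png

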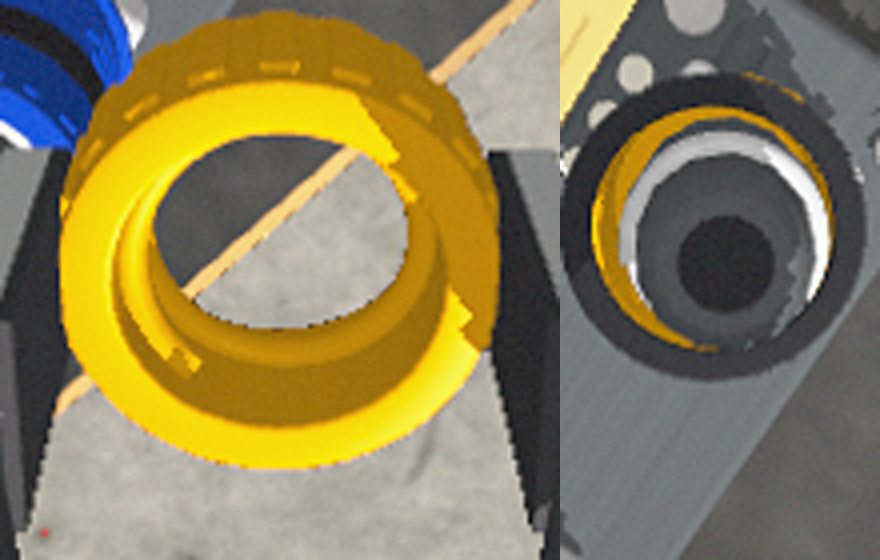

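```bash
python3 -c "
from h import *
import pickle
s=pickle.load(open('pics/w35.pkl','rb'))
f=lambda uv,z:totool(onz('wrist',uv,z,s),s).round(2)
h=s['position'][2]-2.1
a=f((319.5,250+80/4-.4),h);b=f((319.5,250+468/4-.4),h);print((a+b)/2)
print(f((321.1,175.35),113))
"
```

```text
[-0.585  0.05   2.105]
[51.01  0.92 63.27]
```

Request:
jog_arm:
  increments:
    - [0.03,0.0005,0,0]
    - [0.051,0.0008,0.0,0]
    - [0.051,0.0008,0.02,0]
    - [0.051,0.0008,0.033,0]
    - [0.051,0.0008,0.036,0]
    - [0.051,0.0008,0.036,0]

```text
clock: 64.8
position: [601.3, -339.6, 141.2]
ee_rot: [0.921, 0.389, -0.001, 0.002]
contact_force: [0.1, -0.1, -0.8]
gripper_width: 45.0
```

```bash
python3 -c "
from h import *
im,s=snap('wrist','w36',(250,250,140,140),5)"; python3 d.py 601 -340.4 113
```

```text
t 64.85 pos [ 601.5 -339.7  141.6] yaw 45.8 j6 2.65 F [ 0.5  0.8 -0.1] w 45.3
delta mm [-0.8  0.  28.6]
```

View pics/w36.png

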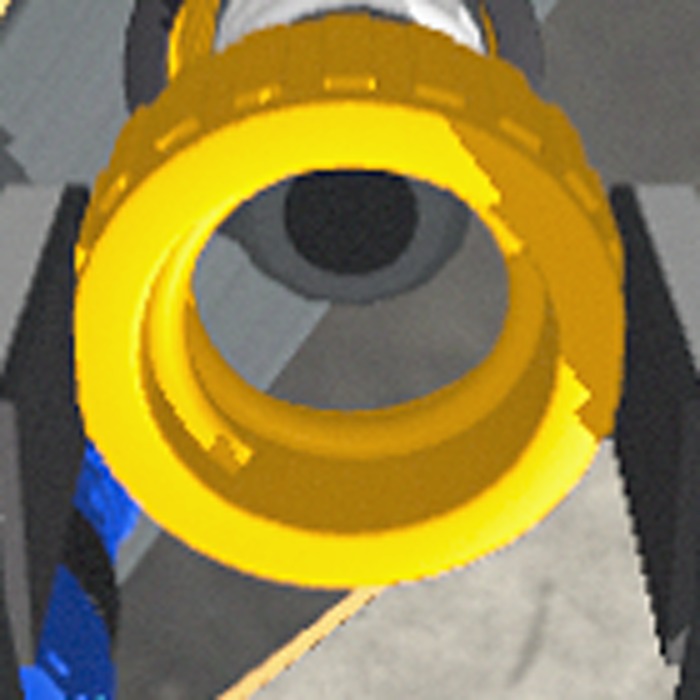

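```bash
python3 -c "
from h import *
import pickle
s=pickle.load(open('pics/w36.pkl','rb'))
f=lambda uv,z:totool(onz('wrist',uv,z,s),s).round(2)
print(f((319.9,250+275/5-.4),113)+[6.5,0,0],f((319.9,250+302/5-.4),113))
h=s['position'][2]-2.1
a=f((319.5,250+100/5-.4),h);b=f((319.5,250+587/5-.4),h);print((a+b)/2)
"
```

```text
[-0.68  0.25 28.23] [-10.16   0.25  28.24]
[-0.695  0.05   2.105]
```

Aligned; descend.

Request:
jog_arm:
  increments:
    - [0,0.0002,0.004,0]
    - [0,0.0002,0.008,0]
    - [0,0.0002,0.012,0]
    - [0,0.0002,0.016,0]
    - [0,0.0002,0.02,0]
    - [0,0.0002,0.024,0]
    - [0,0.0002,0.027,0]
    - [0,0.0002,0.029,0]
    - [0,0.0002,0.029,0]

```text
clock: 65.97
position: [601.6, -340.0, 112.4]
ee_rot: [0.921, 0.389, -0.001, 0.002]
contact_force: [-0.6, 0.2, -0.3]
gripper_width: 45.0
```

Request:
jog_arm:
  increments:
    - [0,0,0.001,0]
    - [0,0,0.002,0]
    - [0,0,0.003,0]
    - [0,0,0.003,0]

```text
clock: 66.47
position: [601.7, -340.0, 109.8]
ee_rot: [0.921, 0.389, -0.001, 0.002]
contact_force: [0.2, -0.1, 0.1]
gripper_width: 45.0
```

Request:
jog_arm:
  increments:
    - [0,0,0.001,0]
    - [0,0,0.002,0]
    - [0,0,0.002,0]

```text
clock: 66.85
position: [601.9, -340.2, 109.1]
ee_rot: [0.921, 0.39, -0.0, 0.003]
contact_force: [-2.2, 1.6, 5.9]
gripper_width: 45.0
```

Request:
jog_arm:
  increments:
    - [0,0,0,10]
    - [0,0,0.0002,20]
    - [0,0,0.0004,30]
    - [0,0,0.0006,40]
    - [0,0,0.0009,50]
    - [0,0,0.0011,60]
    - [0,0,0.0013,70]
    - [0,0,0.0015,80]
    - [0,0,0.0018,90]
    - [0,0,0.002,100]

```text
clock: 68.1
position: [601.7, -339.8, 106.5]
ee_rot: [0.889, -0.458, 0.001, 0.002]
contact_force: [0.2, 1.4, 1.1]
gripper_width: 44.9
```

Request:
jog_arm:
  increments:
    - [0,0,0.0002,10]
    - [0,0,0.0004,20]
    - [0,0,0.0006,30]
    - [0,0,0.0009,40]
    - [0,0,0.0011,50]
    - [0,0,0.0013,60]
    - [0,0,0.0015,70]
    - [0,0,0.0018,80]
    - [0,0,0.002,90]
    - [0,0,0.0022,100]

```text
clock: 69.35
position: [602.1, -340.3, 104.3]
ee_rot: [-0.218, 0.976, -0.003, 0.0]
contact_force: [-0.1, -1.5, 0.2]
gripper_width: 44.9
```

Request:
jog_arm:
  increments:
    - [0,0,0.0002,10]
    - [0,0,0.0004,20]
    - [0,0,0.0006,30]
    - [0,0,0.0009,40]
    - [0,0,0.0011,50]
    - [0,0,0.0013,60]
    - [0,0,0.0015,70]
    - [0,0,0.0018,80]
    - [0,0,0.002,90]
    - [0,0,0.0022,100]

```text
clock: 70.6
position: [601.2, -339.9, 102.6]
ee_rot: [0.609, 0.793, -0.002, 0.001]
contact_force: [-2.7, 1.9, 3.7]
gripper_width: 45.1
```

```bash
python3 d.py 601 -340.4 113
```

```text
t 70.6 pos [ 601.2 -339.9  102.6] yaw 104.9 j6 -2.61 F [-2.7  1.9  3.7] w 45.1
delta mm [ -0.5  -0.4 -10.4]
```

Request:
jog_arm:
  increments:
    - [0,0,0,0]
    - [0,0,0,0]
    - [0,0,0,0]
  hand: 0.6

```text
clock: 70.97
position: [601.3, -339.9, 102.3]
ee_rot: [0.609, 0.793, -0.002, 0.001]
contact_force: [0.1, -0.5, 0.2]
gripper_width: 68.4
```

Request:
jog_arm:
  increments:
    - [0,0,0,-10]
    - [0,0,0,-20]
    - [0,0,0,-30]
    - [0,0,0,-40]
    - [0,0,0,-50]
    - [0,0,0,-60]
    - [0,0,0,-70]
    - [0,0,0,-80]
    - [0,0,0,-90]
    - [0,0,0,-100]

```text
clock: 72.22
position: [601.4, -340.0, 102.2]
ee_rot: [-0.22, 0.976, -0.002, -0.001]
contact_force: [0.5, -0.1, 0.0]
gripper_width: 68.4
```

Request:
jog_arm:
  increments:
    - [0,0,0,-10]
    - [0,0,0,-20]
    - [0,0,0,-30]
    - [0,0,0,-40]
    - [0,0,0,-50]
    - [0,0,0,-60]
    - [0,0,0,-70]
    - [0,0,0,-80]
    - [0,0,0,-90]
    - [0,0,0,-100]

```text
clock: 73.47
position: [601.5, -340.1, 102.0]
ee_rot: [0.89, -0.456, 0.001, 0.002]
contact_force: [-0.3, -0.6, 0.2]
gripper_width: 68.2
```

Request:
jog_arm:
  increments:
    - [0,0,0,-10]
    - [0,0,0,-20]
    - [0,0,0,-30]
    - [0,0,0,-40]
    - [0,0,0,-50]
    - [0,0,0,-60]
    - [0,0,0,-70]
    - [0,0,0,-80]
    - [0,0,0,-90]
    - [0,0,0,-90]

```text
clock: 74.72
position: [601.5, -340.1, 101.8]
ee_rot: [0.952, 0.306, -0.001, 0.002]
contact_force: [0.2, 0.8, -0.4]
gripper_width: 68.7
```

```bash
python3 d.py 601.7 -340.1 102.5
```

```text
t 74.72 pos [ 601.5 -340.1  101.8] yaw 35.7 j6 2.47 F [ 0.2  0.8 -0.4] w 68.7
delta mm [ 0.2  0.1 -0.7]
```

Request:
jog_arm:
  increments:
    - [0,0,0,0]
    - [0,0,0,0]
    - [0,0,0,0]
    - [0,0,0,0]
  hand: -1

```text
clock: 75.22
position: [601.9, -340.4, 102.4]
ee_rot: [0.952, 0.306, -0.0, 0.003]
contact_force: [0.1, -0.4, 2.3]
gripper_width: 45.6
```

Request:
jog_arm:
  increments:
    - [0,0,0.0002,10]
    - [0,0,0.0004,20]
    - [0,0,0.0006,30]
    - [0,0,0.0009,40]
    - [0,0,0.0011,50]
    - [0,0,0.0013,60]
    - [0,0,0.0015,70]
    - [0,0,0.0018,80]
    - [0,0,0.002,90]
    - [0,0,0.0022,100]

```text
clock: 76.47
position: [602.0, -341.3, 101.1]
ee_rot: [0.845, -0.535, 0.003, 0.003]
contact_force: [-0.6, -2.6, 4.0]
gripper_width: 45.5
```

Request:
jog_arm:
  increments:
    - [0,0,0.0002,10]
    - [0,0,0.0004,20]
    - [0,0,0.0006,30]
    - [0,0,0.0009,40]
    - [0,0,0.0011,50]
    - [0,0,0.0013,60]
    - [0,0,0.0015,70]
    - [0,0,0.0018,80]
    - [0,0,0.002,90]
    - [0,0,0.0022,100]

```text
clock: 77.72
position: [600.4, -340.9, 99.5]
ee_rot: [-0.131, 0.991, -0.003, -0.001]
contact_force: [-2.5, 1.6, 5.1]
gripper_width: 45.1
```

Request:
jog_arm:
  increments:
    - [0,0,0.0002,10]
    - [0,0,0.0004,20]
    - [0,0,0.0006,30]
    - [0,0,0.0009,40]
    - [0,0,0.0011,50]
    - [0,0,0.0013,60]
    - [0,0,0.0015,70]
    - [0,0,0.0018,80]
    - [0,0,0.002,90]
    - [0,0,0.002,90]

```text
clock: 78.97
position: [600.7, -340.4, 98.5]
ee_rot: [0.609, 0.793, -0.003, 0.001]
contact_force: [-0.9, 1.5, 4.9]
gripper_width: 45.0
```

```bash
python3 d.py 601.7 -340.1 102.5
```

```text
t 78.97 pos [ 600.7 -340.4   98.5] yaw 105.0 j6 -2.61 F [-0.9  1.5  4.9] w 45.0
delta mm [ 0.1  1.  -4. ]
```

Request:
jog_arm:
  increments:
    - [0,0,0,0]
    - [0,0,0,0]
    - [0,0,0,0]
  hand: 0.8

```text
clock: 79.35
position: [600.4, -340.4, 97.9]
ee_rot: [0.609, 0.793, -0.003, 0.001]
contact_force: [-0.3, -0.1, 0.4]
gripper_width: 76.5
```

Request:
jog_arm:
  increments:
    - [0,0,-0.02,0]
    - [0,0,-0.05,0]
    - [0.045,0,-0.05,0]
    - [0.045,0,-0.05,0]
    - [0.045,0,-0.05,0]
  hand: 1

```text
clock: 79.97
position: [589.0, -296.7, 147.6]
ee_rot: [0.609, 0.793, -0.003, 0.001]
contact_force: [0.8, 0.5, -0.8]
gripper_width: 85.8
```

```bash
python3 d.py 601.7 -340.1 113;python3 -c "
from h import *
im,s=snap('wrist','w38',(240,240,160,160),5)
im,s=snap('side','s38',(280,230,200,200),4)"
```

```text
t 79.97 pos [ 589.  -296.7  147.6] yaw 105.0 j6 -2.66 F [ 0.8  0.5 -0.8] w 85.8
delta mm [-45.1   1.1  34.9]
```

View pics/w38.png

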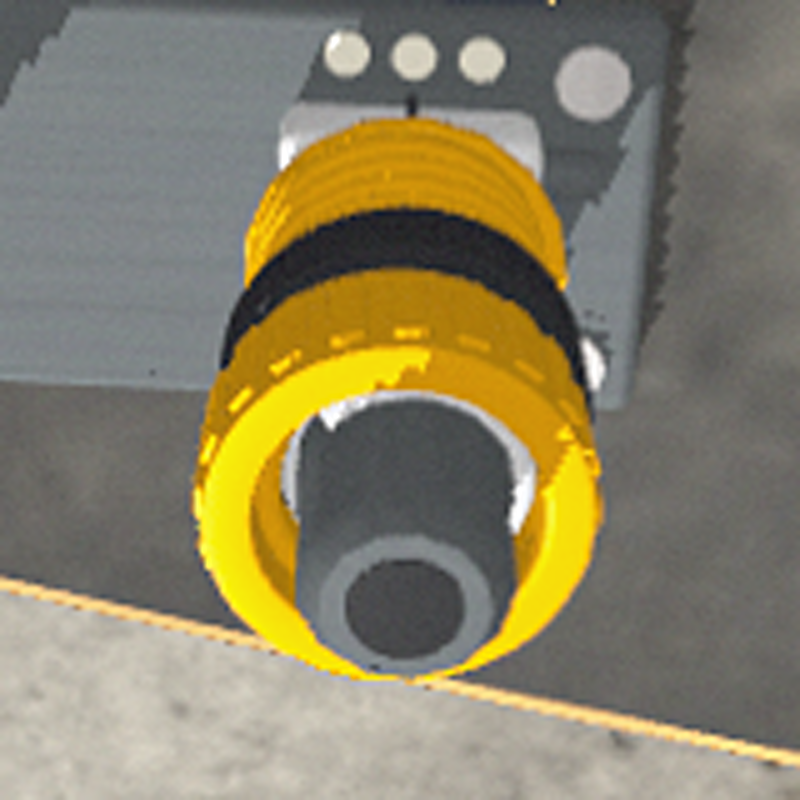

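View pics/s38.png

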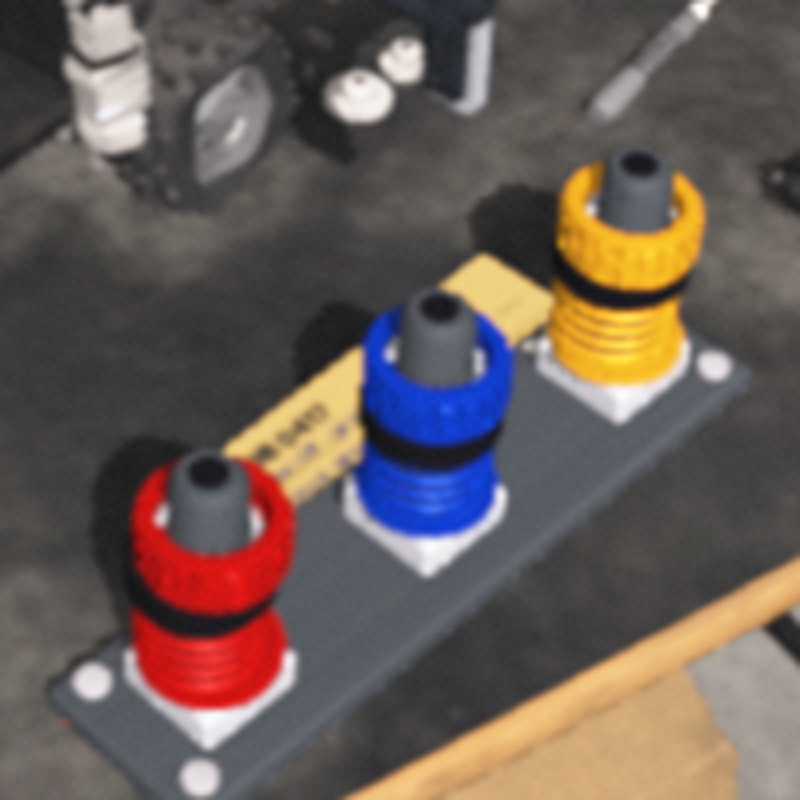

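```bash
python3 -c "
from ch import *
collar_h('w38',(240,240),5,(406,608),345,682,405)" | grep -E "tip tool|^(92|94|96|98|100) "
```

```text
tip tool [-45.27   0.77  34.87]
92 mid-tip -3.18 dia 47.7
94 mid-tip -1.81 dia 47.2
96 mid-tip -0.44 dia 46.6
98 mid-tip 0.93 dia 46.1
100 mid-tip 2.31 dia 45.6
```

Request:
jog_arm:
  increments:
    - [0.02,0,-0.05,0]
    - [0.04,0,-0.09,0]
    - [0.06,0,-0.1,0]
    - [0.06,0,-0.1,0]

```text
clock: 80.58
position: [573.8, -238.0, 247.5]
ee_rot: [0.609, 0.793, -0.003, 0.001]
contact_force: [0.5, 0.4, -0.7]
gripper_width: 85.5
```

```bash
python3 -c "
from h import *
im,s=snap('wrist','w39')
im,s=snap('side','s39',(150,200,320,240),2.5)
print(s['contact_force'],s['clock'])"
```

```text
[ 0.40923485  0.58429163 -0.00792375] 80.625
```

View pics/w39.png

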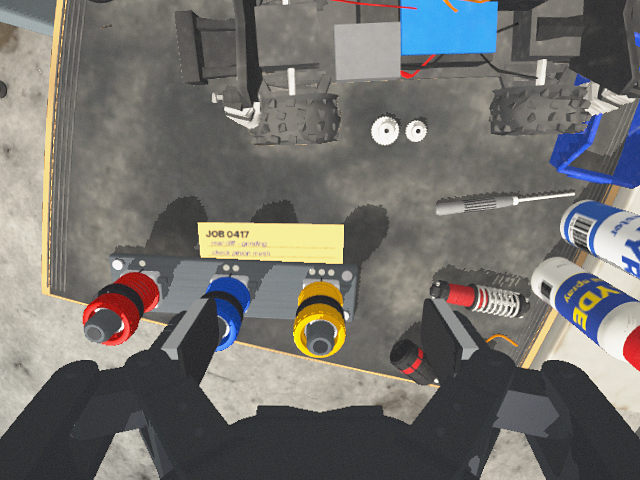

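View pics/s39.png

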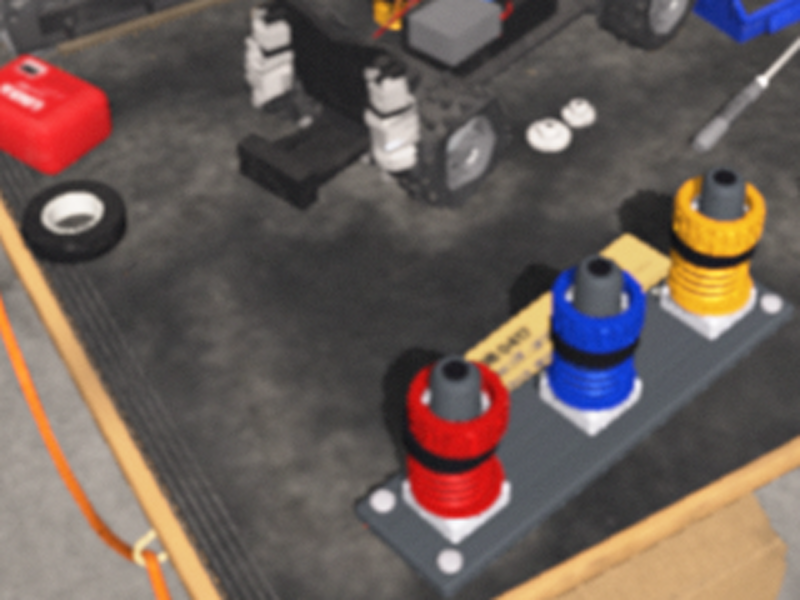

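```bash
python3 -c "
from bench import *
print(job_done())"
```

```text
the job is handed in; nothing more can be done
None
```

All three dampers are built up in order: red on station one, blue on two, gold on three (the larger gold spring). I handed the job in at about 81 s. No verdict came back, so the figures below are my own checks.

| Station | Spring pressed together, from the wrist picture | From turns counted since thread contact |
|---|---|---|
| One, red | about 4.4 mm | about 4.7 mm |
| Two, blue | about 4.6 mm | about 5.4 mm |
| Three, gold | about 3.4 mm | about 4.1 mm |

- **Accuracy:** the two estimates differ by up to 0.8 mm, and each is good to about 1 mm. All lie inside the 1.5 to 7 mm limits.
- **Last pictures:** every spring is on the seat of its colour with its collar level above it. The gears show no visible shift, and the open gripper is clear of everything.
- **Re-tightening:** the red and blue collars rose through their thread play when first let go, leaving only about 2 mm, so each got about a quarter turn more.
- **Other trouble:**
    - The wrist camera calibration shifted by about 2 mm during the run, so I used my own averaged values.
    - The gold spring was knocked aside and had to be found again.
    - The blue spring stood partly under the crawler's bumper and was slid clear before lifting.

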